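# Gauge a ground glass stopper, go and no-go

### The arm

A 6-joint arm with a two-finger parallel gripper is mounted at the origin on the work surface. World frame = base frame: x ahead of the robot, y to its left, z up, the work surface at z = 0. Lengths are in mm, angles in rad, forces in N, time in s.
With the tool pointing down it reaches from about 275 to 1000 mm from the base axis. Payload 8.4 kg.
Tool frame: the origin (TCP) lies at the very end of the fingers, on their centre line; the grasp point (between the pads) lies 19 mm behind it; z points along the fingers, y is the direction in which the jaws open and shut (so a half turn about z gives the same grasp; the last joint's range is limited). The gripper opens to 85 mm and grips with 20 to 120 N. Pads are 22 mm wide; open, the fingers measure 114 mm over their backs; the gripper's body (76 mm by 85 mm) begins 54 mm behind the grasp point. The pads swing forward as they close: fully open they stand 13 mm farther back than shut.
Start: joints at [-1.131, 0.353, 1.633, -0, 1.155, -0.002], TCP at [267.228, -564.993, 201.881] pointing down, gripper open.
Joint ranges: [-2.63, 2.63], [-0.92, 2.1], [0.06, 2.66], [-1.3, 4.44], [0, 2.69], [-3.02, 3.02]. Speed limits (rad/s): [2.22, 2.22, 2.79, 3.14, 3.14, 3.14].

### API

Orientations are given as [roll, pitch, yaw] about the fixed x, y, z axes, in that order (R = Rz(yaw) Ry(pitch) Rx(roll)).
In Python, from rig import sense, grab_frame, sign_off, masks_of gives the robot as it stands. The module is installed in compiled form; this text tells all that it offers.
- The arm moves only by the shell command python3 -m inch 'ROWS' [FORCE]. ROWS is JSON, a list of rows, each an object of numbers: "gripper": the finger opening in m, from 0 to 0.0854; "tx", "ty", "tz": the shift along the tool's x, y, z in m; "spin": the turn about the tool's z in degrees. In form: [{"gripper": .., "tx": .., "ty": .., "tz": .., "spin": ..}, ...]. A call has exactly 8 rows; each row shifts and turns the commanded pose from where the row before left it, along the tool's axes as they then stand; what a row does not reach is not made up. A row lasts 1/10 s, in which the tool goes at most 50 mm and 8.59 degrees, less where a joint would pass 70% of its speed; a pose out of reach is approached as far as the arm can. A call is refused whole if a number of a shift passes 0.05 or a number of a turn 8.59, either way. A call with a gripper value outside its range is refused whole. The fingers move at their own pace and stop on an object; FORCE is the grip in N (left out, the last holds). Time passes only in rows, so rows that do not move let the fingers close, or fill a call up. It gives the time, the measured TCP pose, the force and the opening at its end, in the units of the state.
- sense(): the state, without advancing time (a new reading comes with each control period).
- grab_frame(name): name is "scene" or "top" or "wrist"; returns a dict with "pixels" (480x640x3 uint8, red, green, blue), "K" (3x3 intrinsics, pixels), "extrinsics" (4x4, takes a point from camera to world coordinates). Camera axes: x right, y down, z forward; pixel columns grow to the right and rows downward; lengths in mm; the calibration is good to about 2 mm. A picture is of the moment at which its call begins. There is no depth.
- sign_off(): hands the job in, once; it reports no verdict.
Trained networks look in the newest picture that a camera, given by its name, has taken for a name from the list of things; names that differ only in an ending like _2 or _b are one class to them, and where a whole thing is asked for, a point or a joint stands for the part that bears it (a point fixed in the world has none). Each returns a list of dicts, best first, with "conf" (0 to 1); they miss things now and then, are a little off and sometimes report something else, mostly with a low value. They report only what shows in the picture. A call takes as long as a camera call. They do not tell look-alikes from the thing itself.
- masks_of(camera, target): "pixels" (480x640 bool, what is visible of it) and "centre" ([row, column] in pixels, amid what is visible of it).
The state is a dict: "clock": time; "qpos": joint angles; "qvel": joint speeds; "joint_efforts": joint torques, N m; "eef_pos": TCP position; "tcp_rot": TCP orientation; "contact_force": force on the tool from outside, world axes, zero at the start; "wrist_torque": the same for the moment, N m; "opening": opening from 0.0 (shut) to 1.0 (fully open).
Only numpy, scipy, OpenCV 4.12 (cv2) and the standard library are available. Lean on these libraries where they do the work, as an engineer would, in place of code of your own. Each camera call takes 0.05 s, during which the arm holds its last target.

### The job

Check the plug of the cranberry glass stopper in the snap gauge: take it from its block, slide the plug, upright, in at the mouth and through the go gap, then try it against the no-go gap behind with a light steady push of about 5 N for a second and let both no-go anvils stop it. The gauge is never clamped quite true and this is glass, so go by feel and keep every touch on the gauge under about 10 N. Then set it down, fully home, in the empty hole of the green passed block, without dropping it, and leave the other things alone.

Things in the scene. Friction and masses are not known exactly. Their poses are not given: they have to be found in the camera images.
- stopper: Cranberry-red cut-glass stopper, about 100 g, upright in a hole of the pale block. Origin: centre of the plug's flat foot; z up. Plug: round, straight, diameter 22 mm, z 0 to 44 mm. Head to hold it by: 30 x 30 mm square, sides along the body's x and y, z 45 to 68 mm, then a 22 mm square top to z 71 mm. The foot stands 30 mm deep, so the head's underside is 14 mm above the block.
- plug_mid (a point): Point on the stopper's axis halfway up the plug, 22 mm above the foot.
- gauge_stand: Fixed iron stand that carries the steel snap gauge level, plate z 68 to 80 mm; nothing is higher. Origin: centre of its foot (150 x 100 x 14 mm) on the bench; x: the way a part is pushed in; y across. The gauge is clamped rigidly by hand, not exactly: slid up to 6 mm either way along x and swivelled up to 0.05 rad about the column at x = +45 mm. Plate positions below are nominal, in this frame.
- go_gap (a point): Where the middle of the go gap nominally is (clamp errors move the real one): x = -27 mm, z = 74 mm, at mid-thickness of the plate. Bright go anvils 23.6 mm apart from x = -34 to -20 mm. In front the mouth is bevelled, 38 mm wide at x = -44 mm; behind is a relief pocket 38 mm wide, to x = +12 mm. The plate is 76 mm wide, x = -44 to +60 mm. Axes as the stand's.
- nogo_gap (a point): Where the middle of the front edge of the no-go gap nominally is (clamp errors move the real one): x = +12 mm, z = 74 mm. Bright no-go anvils with red marks, 19.6 mm apart, x = +12 to +26 mm, square corners. They stop the plug with its axis 5 mm short of that edge, between both corners; it may stick there lightly. Below the plate is free but for the foot and the column from x = +24 mm.
- todo_block: Pale beech block for stoppers still to be checked, 70 x 164 x 45 mm high, fixed, two blind round holes 84 mm apart along y. The cranberry stopper stands in either of them, the amber one in the other. Origin: centre of its underside.
- passed_block: Green block for passed stoppers, 70 x 164 x 45 mm high, fixed, two blind round holes of 27 mm diameter and 30 mm depth, 42 mm either side of the centre along y; the one at -y holds the green stopper, the one at +y is empty. Origin: centre of its underside.
- passed_hole (a point): Centre of the floor of the empty hole in the green block, 15 mm above the bench, 30 mm below the block's top. The stopper is fully home when its foot stands on this floor.
- amber_stopper: Amber glass stopper of the same shape in the other hole of the pale block; leave alone.
- green_stopper: Green glass stopper of the same shape in the green block; leave alone.
- lens: Clear glass lens, 66 mm across, 12 mm thick, lying on the bench; leave alone. Origin: centre of its underside.
- glass_button: Cranberry glass button, 26 mm across, 11 mm high, lying on the bench; leave alone. Origin: centre of its underside.
- suction_lifter: Black rubber suction lifter, cup 68 mm across, 66 mm high, standing on the bench; leave alone. Origin: centre of its underside.
- calliper: Steel calliper 230 mm long, lying flat; leave alone. Origin: under the middle of its beam, which runs along y.
Not all that is in view belongs to the job. Of the things like the stopper, leave any that is grey; of the rest the larger one is meant. Leave any pink look-alike of the gauge_stand alone.

How it is judged (in metres and radians):
On the way, in this order (a step that is already met when the one before it is completed fails the run):
1. the plug, upright and at the height of the plate, is in the go gap between its two anvils (go_anvils_c0 and c1) (horizontal distance between plug_mid and go_anvils_c0 below 0.0172 m and horizontal distance between plug_mid and go_anvils_c1 below 0.0172 m and z of plug_mid in the frame of go_gap between -0.016 and 0.016 m and angle between stopper's own z axis and vertical below 0.2 rad), for 0.02 s.
2. then the plug rests on both no-go anvils (nogo_anvils_c0 and c1), pushed with 2 to 12 N for 0.4 s, and has not entered their gap (contact force between stopper and nogo_anvils_c0 above 0.7 N and contact force between stopper and nogo_anvils_c1 above 0.7 N and contact force between stopper and gauge_stand between 2 and 12 N and horizontal distance between plug_mid and nogo_anvils_c0 above 0.016 m and horizontal distance between plug_mid and nogo_anvils_c1 above 0.016 m and z of plug_mid in the frame of go_gap between -0.016 and 0.016 m and angle between stopper's own z axis and vertical below 0.2 rad), for 0.4 s.
At the end, for the whole second after the job is handed in: The cranberry stopper stands released and still in the empty hole of the green block, its foot within 4 mm of the hole's floor and 5 mm of its centre, leaning less than 0.15 rad (horizontal distance between stopper and passed_hole below 0.005 m and z of stopper in the frame of passed_hole between -0.004 and 0.004 m and angle between stopper's own z axis and vertical below 0.15 rad and linear speed of stopper below 0.02 m/s); the robot touches nothing.
It fails at once if the plug is pressed on any part of the gauge with more than 15 N (contact force between stopper and gauge_stand above 15 N).
It fails at once if the stopper is dropped into a hole instead of being set down (faster than 0.35 m/s inside the block) (horizontal distance between stopper and passed_hole below 0.02 m and z of stopper in the frame of passed_hole below 0.028 m and linear speed of stopper above 0.35 m/s).
It fails at once if the stopper is dropped to the bench or tipped by more than 0.6 rad (height (world z) of stopper below 0.007 m or angle between stopper's own z axis and vertical above 0.6 rad).
It fails at once if another thing is moved by more than 15 mm (distance of any of amber_stopper, green_stopper, lens, glass_button, suction_lifter, calliper from where it was at the start of the episode above 0.015 m).
It also fails if it takes over 70 s, if anything falls off the work surface, if the arm or the gripper's body presses on something with over 40 N, if the wrist force passes 120 N, or if a joint passes its speed limit or range.

## Working session

There is one attempt and no reset: what is moved stays moved. The work goes in short steps, Python scripts to look and compute and a shell command to move; the robot and the scene stay as the last step left them, time stands still between calls to the robot, and variables do not carry over. Pictures are saved under pics/ and viewed, and the job is handed in when it is done.

```bash
mkdir -p pics; ls; python3 - <<'E'
from rig import *
import cv2,numpy as np
print(sense())
for n in ["scene","top","wrist"]:
    f=grab_frame(n); cv2.imwrite(f"pics/{n}0.png",f["pixels"][:,:,::-1]); print(n,f["K"].round(1).tolist(),f["extrinsics"].round(3).tolist())
E
```

```text
pics
{'clock': 0.0, 'qpos': array([-1.13141970e+00,  3.53622277e-01,  1.63415605e+00,  4.33213455e-05,
        1.15520109e+00, -2.36524417e-03]), 'qvel': array([-0.00052707, -0.00093514,  0.00011183, -0.00039233,  0.00121677,
       -0.00146235]), 'joint_efforts': array([-9.62427803e-04, -6.05258346e+01, -3.42067909e+01, -1.21336452e-04,
        9.48950270e-03, -3.81835406e-06]), 'eef_pos': array([ 267.00479694, -564.51112564,  201.16849261]), 'tcp_rot': array([-3.14020599e+00, -4.28892899e-05,  4.41724319e-01]), 'contact_force': array([ 0.24538937,  0.46253502, -0.29945227]), 'wrist_torque': array([-0.00440097,  0.02270912,  0.03619517]), 'opening': 0.9960478740659692}
scene [[483.0, 0.0, 311.7], [0.0, 483.0, 248.0], [0.0, 0.0, 1.0]] [[-0.668, 0.518, -0.534, 1083.957], [0.744, 0.459, -0.486, 539.625], [-0.007, -0.722, -0.692, 803.451], [0.0, 0.0, 0.0, 1.0]]
top [[517.0, 0.0, 319.9], [0.0, 517.0, 244.3], [0.0, 0.0, 1.0]] [[0.024, -0.982, 0.185, 326.437], [-1.0, -0.024, 0.003, 13.594], [0.001, -0.185, -0.983, 1178.881], [0.0, 0.0, 0.0, 1.0]]
wrist [[336.3, 0.0, 318.2], [0.0, 336.3, 235.0], [0.0, 0.0, 1.0]] [[0.427, -0.855, -0.292, 341.553], [-0.904, -0.405, -0.137, -528.28], [-0.001, 0.323, -0.946, 372.168], [0.0, 0.0, 0.0, 1.0]]
```

View pics/top0.png

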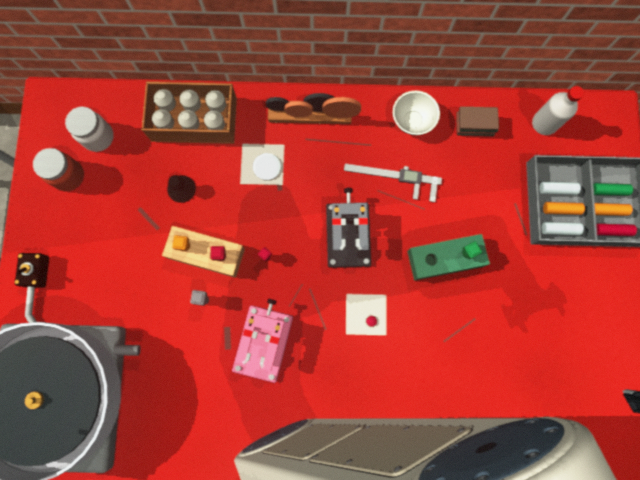

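View pics/scene0.png

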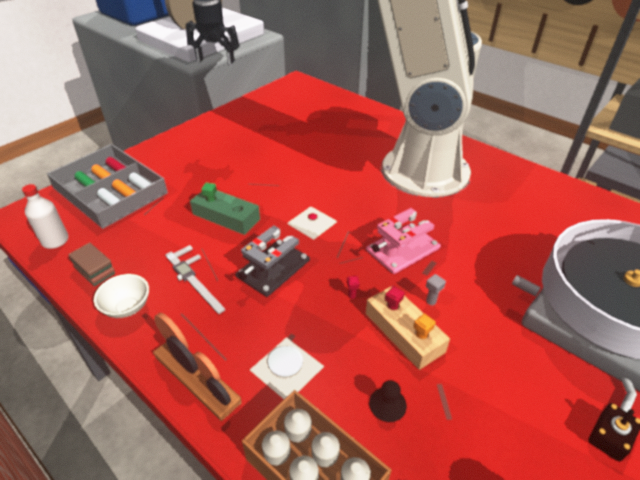

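```bash
python3 - <<'E'
from rig import *
for n in ["stopper","gauge_stand","todo_block","passed_block","amber_stopper","green_stopper","suction_lifter","glass_button","lens","calliper"]:
  for c in ["top","scene"]:
    print(n,c,[(round(float(d["conf"]),2),[round(float(v)) for v in d["centre"]],int(d["pixels"].sum())) for d in masks_of(c,n)][:5])
E
```

```text
stopper top [(0.66, [252, 216], 249), (0.66, [255, 262], 117), (0.49, [303, 198], 254)]
stopper scene [(0.89, [288, 436], 391), (0.85, [296, 392], 289), (0.65, [287, 354], 202), (0.52, [325, 420], 328), (0.26, [331, 406], 2854)]
gauge_stand top [(0.92, [234, 347], 2799), (0.91, [346, 261], 3216), (0.5, [252, 220], 200)]
gauge_stand scene [(0.9, [244, 400], 2615), (0.61, [262, 269], 2926)]
todo_block top [(0.91, [252, 201], 2127)]
todo_block scene [(0.95, [333, 408], 2807), (0.25, [217, 310], 36)]
passed_block top [(0.78, [257, 440], 2343)]
passed_block scene [(0.77, [212, 228], 2003)]
amber_stopper top [(0.58, [243, 181], 198)]
amber_stopper scene [(0.83, [325, 421], 411)]
green_stopper top [(0.59, [252, 473], 249)]
green_stopper scene [(0.64, [191, 208], 226)]
suction_lifter top [(0.81, [185, 179], 669), (0.34, [258, 444], 2216)]
suction_lifter scene [(0.66, [404, 390], 1201), (0.29, [332, 406], 2796)]
glass_button top [(0.26, [186, 178], 656)]
glass_button scene [(0.61, [219, 311], 39)]
lens top [(0.76, [168, 263], 592), (0.62, [254, 216], 201)]
lens scene [(0.84, [359, 288], 775)]
calliper top [(0.88, [174, 402], 1024)]
calliper scene [(0.8, [276, 190], 900), (0.32, [298, 392], 364), (0.32, [218, 311], 60)]
```

```bash
cat > h.py <<'E'
from rig import *
import numpy as np, cv2
def ray(f,u,v):
    d=np.linalg.solve(f["K"],[u,v,1.]); E=f["extrinsics"]; return E[:3,3],E[:3,:3]@d
def onz(f,u,v,z):
    o,d=ray(f,u,v); return (o+d*(z-o[2])/d[2])[:2]
def proj(f,P):
    E=f["extrinsics"]; c=E[:3,:3].T@(np.atleast_2d(P)-E[:3,3]).T; p=f["K"]@c; return (p[:2]/p[2]).T
def totool(s,vec):
    from scipy.spatial.transform import Rotation as R
    return R.from_euler('xyz',s["tcp_rot"]).as_matrix().T@np.array(vec)
def grab(n,fn):
    f=grab_frame(n); cv2.imwrite(f"pics/{fn}.png",f["pixels"][:,:,::-1]); return f
E
python3 - <<'E'
from h import *
f=grab_frame("top"); g=grab_frame("scene")
cv2.imwrite("pics/topz.png",cv2.resize(f["pixels"][180:400,140:520,::-1],None,fx=2.1,fy=2.1,interpolation=cv2.INTER_CUBIC))
for n,u,v,z in [("stop",217,252,80),("amber",180,242,80),("green",473,251,80),("hole",432,259,45),("gauge",348,234,60),("pink",261,346,60),("small",264,255,30),("grey",198,297,30)]:
    print(n,onz(f,u,v,z).round())
for n,u,v,z in [("stop",395,296,80),("amber",424,324,80),("hole",238,208,45)]: print(n,onz(g,u,v,z).round())
for n,z in [("todo_block",45),("passed_block",45),("gauge_stand",14)]:
    m=masks_of("top",n)[0]["pixels"].astype(np.uint8); c=max(cv2.findContours(m,0,2)[0],key=cv2.contourArea)
    b=cv2.boxPoints(cv2.minAreaRect(c)); w=np.array([onz(f,*p,z) for p in b]); print(n,w.round().tolist(),w.mean(0))
E
```

```text
stop [511. 239.]
amber [531. 320.]
green [ 527. -313.]
hole [ 513. -232.]
gauge [562. -44.]
pink [314. 137.]
small [515. 143.]
grey [417. 285.]
stop [518. 244.]
amber [539. 324.]
hole [ 513. -227.]
todo_block [[504.0, 370.0], [576.0, 355.0], [532.0, 185.0], [460.0, 201.0]] [517.92527311 277.70767979]
passed_block [[536.0, -175.0], [575.0, -346.0], [501.0, -358.0], [463.0, -189.0]] [ 518.79652187 -266.90823148]
gauge_stand [[683.0, 7.0], [685.0, -97.0], [494.0, -98.0], [491.0, 2.0]] [588.14135385 -46.35228501]
```

View pics/topz.png

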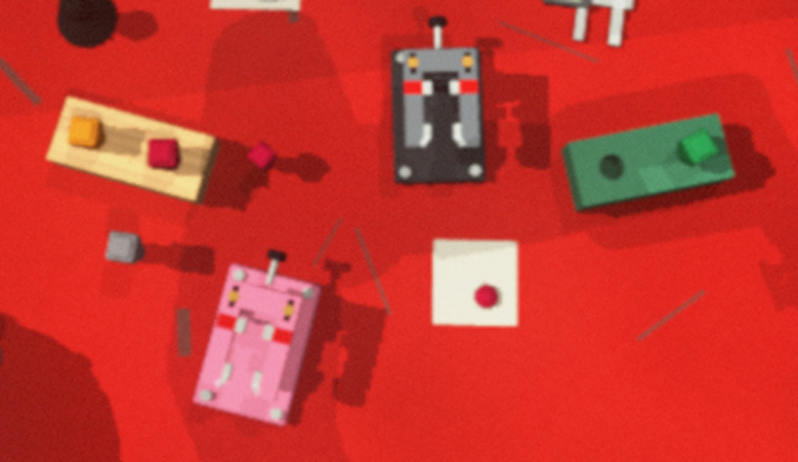

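```bash
python3 -m inch '[{"tx":0.042,"ty":-0.0265},{"tx":0.042,"ty":-0.0265},{"tx":0.042,"ty":-0.0265},{"tx":0.042,"ty":-0.0265},{"tx":0.042,"ty":-0.0265},{"tx":0.042,"ty":-0.0265},{"tx":0.042,"ty":-0.0265},{"tx":0.042,"ty":-0.0265}]' 30
python3 - <<'E'
from h import *
f=grab("wrist","w1"); s=sense();print(s["eef_pos"],s["tcp_rot"],s["clock"],s["contact_force"])
E
```

```text
[ 267.21903633 -565.00450519  201.88645877] [-3.14159087e+00  1.74800308e-05  4.41807416e-01] 1.45 [0.30316401 0.38549485 0.14570596]$[0]: bad value
```

View pics/w1.png

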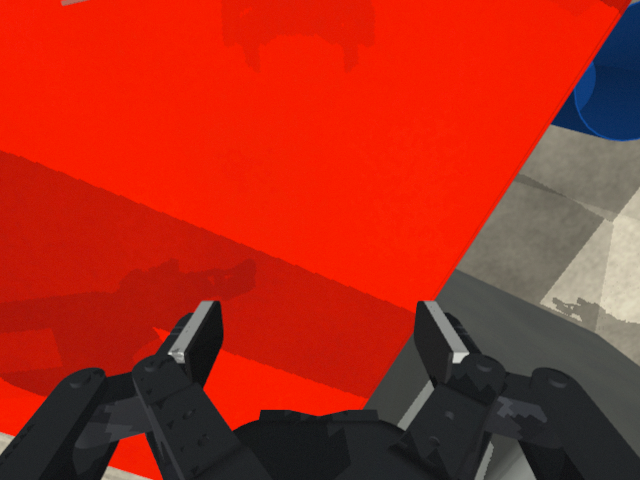

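```bash
python3 -m inch '[{"gripper":0.06,"tx":0.042,"ty":-0.0265,"tz":0,"spin":0},{"gripper":0.06,"tx":0.042,"ty":-0.0265,"tz":0,"spin":0},{"gripper":0.06,"tx":0.042,"ty":-0.0265,"tz":0,"spin":0},{"gripper":0.06,"tx":0.042,"ty":-0.0265,"tz":0,"spin":0},{"gripper":0.06,"tx":0.042,"ty":-0.0265,"tz":0,"spin":0},{"gripper":0.06,"tx":0.042,"ty":-0.0265,"tz":0,"spin":0},{"gripper":0.06,"tx":0.042,"ty":-0.0265,"tz":0,"spin":0},{"gripper":0.06,"tx":0.042,"ty":-0.0265,"tz":0,"spin":0}]' 30
python3 - <<'E'
from h import *
f=grab("wrist","w2"); s=sense();print(s["eef_pos"],s["tcp_rot"],s["clock"],s["contact_force"])
E
```

```text
clock: 2.25
eef_pos: [481.2, -227.9, 202.2]
tcp_rot: [3.141, -0.0, 0.442]
contact_force: [1.0, -1.0, -0.1]
opening: 0.7
[ 484.68314783 -222.37591572  202.27352843] [-3.14022321 -0.00379283  0.44345018] 2.3 [ 2.29654908  5.03772441 -0.25255246]
```

View pics/w2.png

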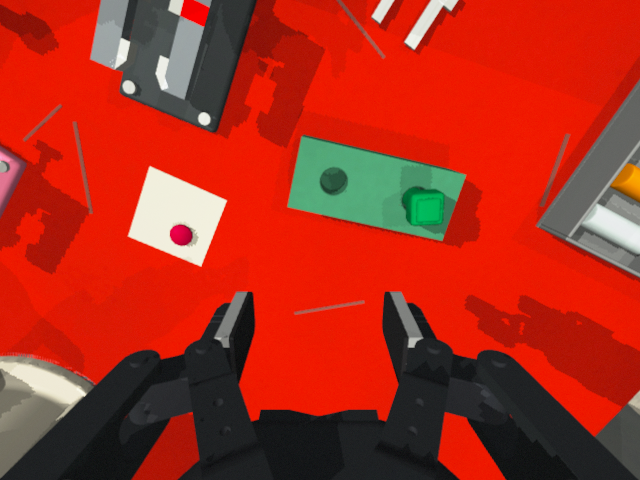

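```bash
python3 -m inch '[{"gripper":0.06,"tx":0,"ty":0,"tz":0,"spin":8.44},{"gripper":0.06,"tx":0,"ty":0,"tz":0,"spin":8.44},{"gripper":0.06,"tx":0,"ty":0,"tz":0,"spin":8.44},{"gripper":0.06,"tx":-0.005,"ty":-0.044,"tz":0,"spin":0},{"gripper":0.06,"tx":-0.005,"ty":-0.044,"tz":0,"spin":0},{"gripper":0.06,"tx":-0.005,"ty":-0.044,"tz":0,"spin":0},{"gripper":0.06,"tx":-0.005,"ty":-0.044,"tz":0,"spin":0},{"gripper":0.06,"tx":0,"ty":0,"tz":0,"spin":0}]' 30
python3 - <<'E'
from h import *
import pickle
f=grab("wrist","w3"); s=sense();print(s["eef_pos"],s["tcp_rot"],s["clock"],s["contact_force"],s["qvel"].round(3))
pickle.dump(f,open("w3.pkl","wb"))
cv2.imwrite("pics/w3z.png",cv2.resize(f["pixels"][20:260,190:450,::-1],None,fx=2.4,fy=2.4,interpolation=cv2.INTER_CUBIC))
E
```

```text
clock: 3.1
eef_pos: [459.4, -49.7, 202.0]
tcp_rot: [-3.14, 0.0, 0.003]
contact_force: [0.2, 0.1, 0.4]
opening: 0.705
[460.07402021 -51.6626721  202.10399779] [-3.14144263e+00 -3.32107646e-04  3.73151762e-03] 3.15 [ 0.9352641 -0.5099025 -1.0237603] [-0.053  0.015 -0.019 -0.017 -0.006 -0.03 ]
```

View pics/w3.png

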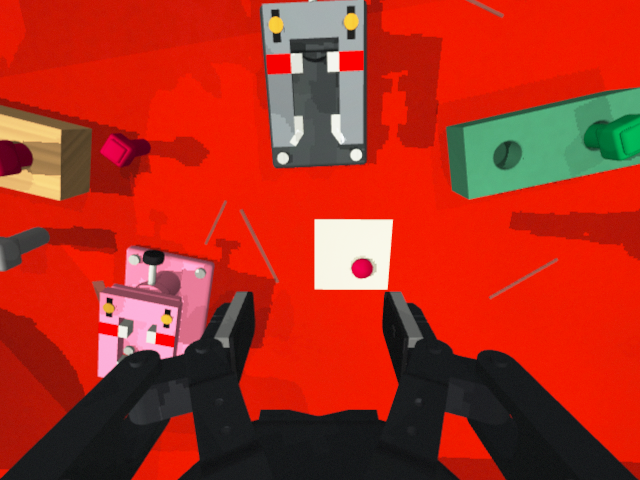

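View pics/w3z.png

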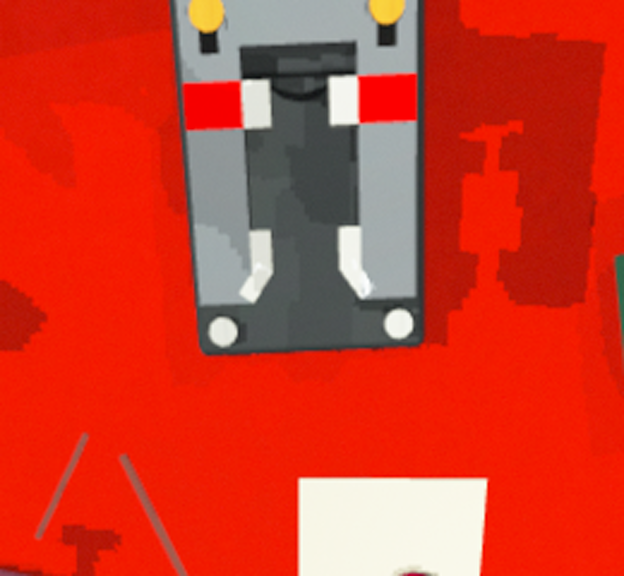

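```bash
python3 - <<'E'
from h import *
import pickle
f=pickle.load(open("w3.pkl","rb"))
for n,(a,b) in dict(goLf=(272,265),goLb=(272,230),goRf=(338,265),goRb=(338,228),ngLf=(270,128),ngRf=(330,124),ngLb=(270,80),ngRb=(330,76),mLf=(240,300),mRf=(372,296),plFL=(198,305),plFR=(417,297)).items():
    print(n,onz(f,190+(a+.5)/2.4,20+(b+.5)/2.4,80).round(1))
print("bolts z~14",onz(f,283,158,18),onz(f,356,155,18))
print("foot front corners z14",onz(f,275,167.,14),onz(f,366.5,164,14))
print("hole",onz(f,508,156,45))
for d in masks_of("wrist","stopper")+masks_of("wrist","passed_block"): print(d["conf"],d["centre"])
E
```

```text
goLf [533.6 -36.2]
goLb [545.  -36.3]
goRf [533.7 -59. ]
goRb [545.7 -58.9]
ngLf [576.7 -36. ]
ngRf [578.  -55.7]
ngLb [590.8 -36.1]
ngRb [592.  -55.5]
mLf [521.8 -24.8]
mRf [523.3 -71.1]
plFL [520. -10.]
plFR [523.  -86.9]
bolts z~14 [504.71138528 -11.9986186 ] [507.99133564 -87.36472627]
foot front corners z14 [494.96041042  -2.86300312] [498.39810904 -99.20781005]
hole [ 510.11207718 -229.31944071]
0.75 [158.2, 12.2]
0.67 [244.4, 16.3]
0.58 [147.7, 119.3]
0.76 [144.3, 533.6]
```

```bash
python3 -m inch '[{"gripper":0.06,"tx":-0.002,"ty":-0.049,"tz":0,"spin":0},{"gripper":0.06,"tx":-0.002,"ty":-0.049,"tz":0,"spin":0},{"gripper":0.06,"tx":-0.002,"ty":-0.049,"tz":0,"spin":0},{"gripper":0.06,"tx":-0.002,"ty":-0.049,"tz":0,"spin":0},{"gripper":0.06,"tx":-0.002,"ty":-0.049,"tz":0,"spin":0},{"gripper":0.06,"tx":-0.002,"ty":-0.045,"tz":0,"spin":0},{"gripper":0.06,"tx":0,"ty":0,"tz":0,"spin":0},{"gripper":0.06,"tx":0,"ty":0,"tz":0,"spin":0}]' 30
python3 - <<'E'
from h import *
import pickle
f=grab("wrist","w4"); s=sense();print(s["eef_pos"],s["tcp_rot"],s["clock"],s["contact_force"],s["qvel"].round(3))
pickle.dump(f,open("w4.pkl","wb"))
cv2.imwrite("pics/w4z.png",cv2.resize(f["pixels"][20:260,190:450,::-1],None,fx=2.4,fy=2.4,interpolation=cv2.INTER_CUBIC))
E
```

```text
clock: 4.05
eef_pos: [448.9, 236.1, 201.6]
tcp_rot: [3.141, 0.0, 0.001]
contact_force: [-0.4, -1.2, -1.1]
opening: 0.703
[448.79719904 235.21597477 201.56071904] [ 3.14075590e+00  4.90914008e-04 -6.18084691e-04] 4.1 [0.51621726 0.11284475 0.14044797] [-0.019 -0.009  0.012  0.     0.001  0.002]
```

View pics/w4.png

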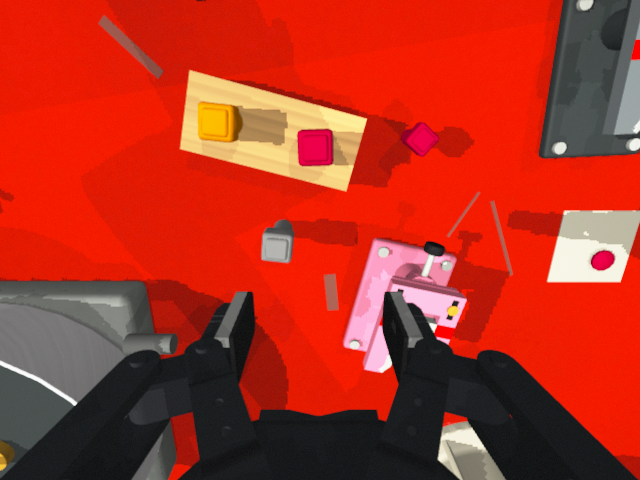

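View pics/w4z.png

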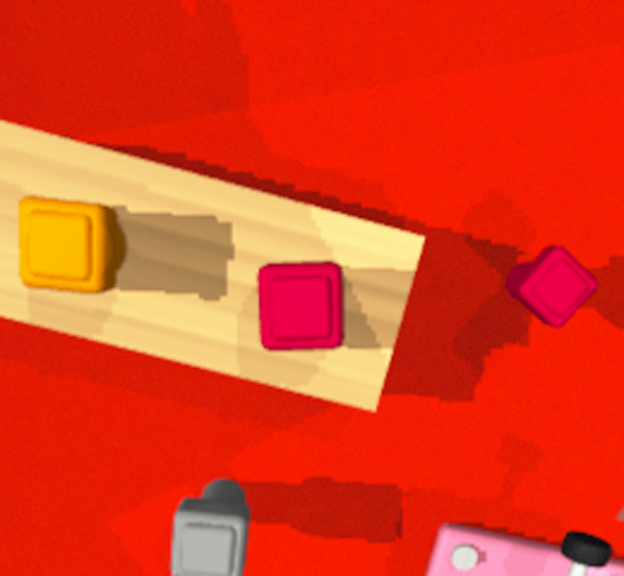

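```bash
python3 - <<'E'
from h import *
import pickle
f=pickle.load(open("w4.pkl","rb"))
im=f["pixels"][120:175,290:342].astype(int)
m=((im[:,:,2]>40)&(im[:,:,0]>im[:,:,1]+80)&(im[:,:,2]>im[:,:,1]+20)).astype(np.uint8)
n,l,st,ce=cv2.connectedComponentsWithStats(m); k=1+st[1:,4].argmax(); m=(l==k).astype(np.uint8)
c=max(cv2.findContours(m,0,2)[0],key=cv2.contourArea)
r=cv2.minAreaRect(c);print(r,st[k]); b=cv2.boxPoints(r)+[290,120]
for z in (83,): 
  w=np.array([onz(f,*p,z) for p in b]);print(w.round(1).tolist(),w.mean(0))
  for i in range(4): d=w[(i+1)%4]-w[i];print(np.linalg.norm(d),np.degrees(np.arctan2(d[1],d[0])))
# inner top z=86 from zoom: corners
for a,bb in [(278,274),(330,272),(332,337),(277,340)]: print(onz(f,190+a/2.4,20+bb/2.4,86).round(1))
print("block",[onz(f,*p,45).round(1).tolist() for p in [(191,70),(367,119),(347,191),(180,149)]])
E
```

```text
((25.0, 27.5), (35.0, 34.0), 90.0) [   8   10   35   36 1176]
[[523.7, 253.5], [523.7, 225.6], [495.3, 225.2], [495.3, 254.1]] [509.5051644  239.61366208]
27.943160452627705 -89.97840963187392
28.383161861623112 -179.21709100689566
28.869868775851586 90.01403233962967
28.382169327267707 -1.0879243828585492
[520.5 247. ]
[521.2 229.4]
[499.5 228.5]
[498.4 247.6]
block [[573.1, 349.0], [532.4, 192.0], [465.3, 208.5], [505.5, 367.6]]
```

```bash
python3 -m inch '[{"gripper":0.06,"tx":0.031,"ty":-0.002,"tz":0,"spin":-2},{"gripper":0.06,"tx":0.031,"ty":-0.002,"tz":0,"spin":0},{"gripper":0.06,"tx":0,"ty":0,"tz":0.03,"spin":0},{"gripper":0.06,"tx":0,"ty":0,"tz":0.03,"spin":0},{"gripper":0.06,"tx":0,"ty":0,"tz":0.03,"spin":0},{"gripper":0.06,"tx":0,"ty":0,"tz":0,"spin":0},{"gripper":0.06,"tx":0,"ty":0,"tz":0,"spin":0},{"gripper":0.06,"tx":0,"ty":0,"tz":0,"spin":0}]' 30
python3 - <<'E'
from h import *
import pickle
f=grab("wrist","w5"); s=sense();print(s["eef_pos"],s["tcp_rot"],s["clock"],s["contact_force"],s["qvel"].round(3))
pickle.dump(f,open("w5.pkl","wb"))
E
```

```text
clock: 4.9
eef_pos: [511.6, 241.1, 113.6]
tcp_rot: [-3.141, -0.002, 0.034]
contact_force: [0.8, 0.2, -0.1]
opening: 0.704
[511.6537088  241.34340532 113.74490355] [-3.14052492e+00 -2.62796155e-03  3.39452472e-02] 4.95 [-0.17002923  0.31589184 -0.09346707] [ 0.007 -0.002  0.003  0.001 -0.005  0.001]
```

View pics/w5.png

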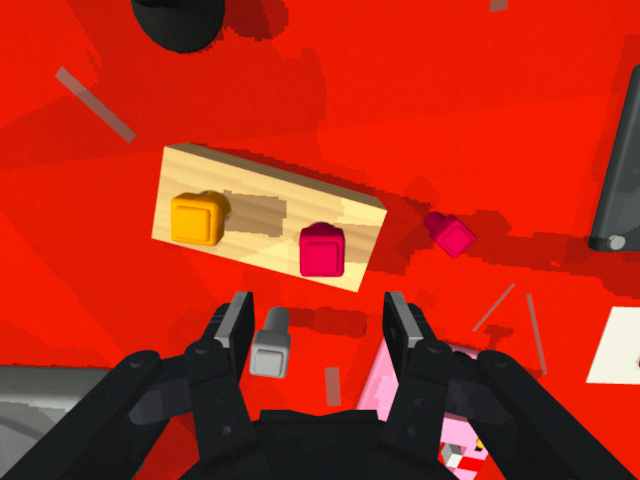

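```bash
python3 - <<'E'
from h import *
import pickle
f=pickle.load(open("w5.pkl","rb"))
s=sense();p=s["eef_pos"]
for z in (p[2]+19,p[2],86,60): print(z,proj(f,[p[0],p[1],z]))
print(f["extrinsics"].round(3))
print("head outer top z83",[onz(f,*q,83).round(1) for q in [(301,231),(344,230),(345,274),(301,277)]])
print("head inner top z86",[onz(f,*q,86).round(1) for q in [(305.5,234.5),(339,233.5),(339.5,269),(305.5,271)]])
E
```

```text
132.74490354703482 [[319.60965813 292.1716435 ]]
113.74490354703484 [[319.48318468 275.81857306]]
86 [[319.33661747 256.86736965]]
60 [[319.22850419 242.88827584]]
[[ 3.30000e-02 -9.47000e-01 -3.21000e-01  5.93597e+02]
 [-9.99000e-01 -3.20000e-02 -1.00000e-02  2.44751e+02]
 [-0.00000e+00  3.21000e-01 -9.47000e-01  2.84719e+02]
 [ 0.00000e+00  0.00000e+00  0.00000e+00  1.00000e+00]]
head outer top z83 [array([527.6, 253.5]), array([529.2, 226.4]), array([498.8, 224. ]), array([495.7, 252.9])]
head inner top z86 [array([526.4, 250.5]), array([527.8, 229.6]), array([503.6, 228. ]), array([501.5, 250. ])]
```

```bash
python3 - <<'E'
import pickle,cv2
f=pickle.load(open("w5.pkl","rb"))
cv2.imwrite("pics/w5z.png",cv2.resize(f["pixels"][200:320,200:420,::-1],None,fx=3.6,fy=3.6,interpolation=cv2.INTER_CUBIC))
E
```

```text
(no output)
```

View pics/w5z.png

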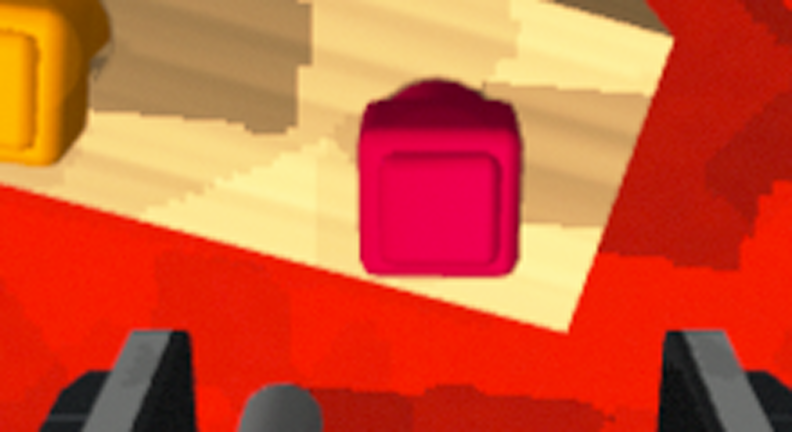

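```bash
python3 -m inch '[{"gripper":0.06,"tx":-0.0005,"ty":0.002,"tz":0.02,"spin":0},{"gripper":0.06,"tx":0,"ty":0,"tz":0.02,"spin":0},{"gripper":0.06,"tx":0,"ty":0,"tz":0.02,"spin":0},{"gripper":0.06,"tx":0,"ty":0,"tz":0,"spin":0},{"gripper":0.02,"tx":0,"ty":0,"tz":0,"spin":0},{"gripper":0.02,"tx":0,"ty":0,"tz":0,"spin":0},{"gripper":0.02,"tx":0,"ty":0,"tz":0,"spin":0},{"gripper":0.02,"tx":0,"ty":0,"tz":0,"spin":0}]' 40
python3 - <<'E'
from h import *
f=grab("wrist","w6"); s=sense();print(s["eef_pos"],s["tcp_rot"],s["clock"],s["contact_force"],s["wrist_torque"],s["opening"])
E
```

```text
clock: 5.75
eef_pos: [511.2, 239.7, 53.9]
tcp_rot: [-3.141, -0.003, 0.035]
contact_force: [-0.8, -0.9, 7.9]
opening: 0.242
[511.26341646 239.73000838  53.88479107] [-3.14076541e+00 -2.93260573e-03  3.50162786e-02] 5.8 [-0.20329449 -1.22768275  7.17894149] [-0.36793367  0.11527914  0.02689631] 0.24504928058929276
```

View pics/w6.png

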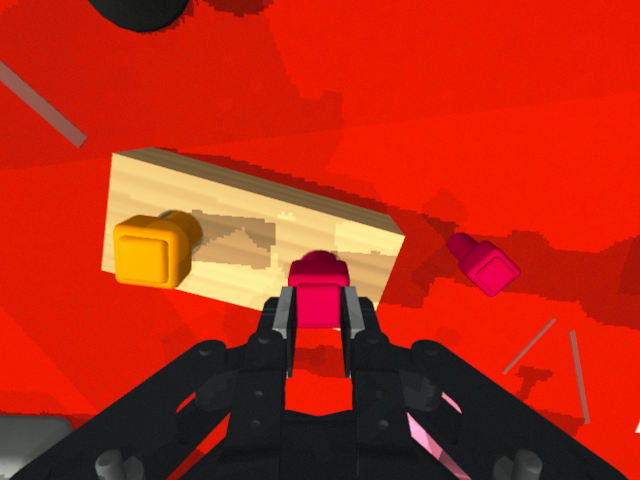

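```bash
python3 - <<'E'
from h import *
f=grab("wrist","w7"); s=sense();print(s["opening"],s["contact_force"])
cv2.imwrite("pics/w7z.png",cv2.resize(f["pixels"][220:400,220:420,::-1],None,fx=3.3,fy=3.3,interpolation=cv2.INTER_CUBIC))
g=grab("scene","s7")
cv2.imwrite("pics/s7z.png",cv2.resize(g["pixels"][200:360,330:490,::-1],None,fx=3.6,fy=3.6,interpolation=cv2.INTER_CUBIC))
E
```

```text
0.23806184271343694 [ 0.22928612 -1.9154082   7.41822472]
```

View pics/w7z.png

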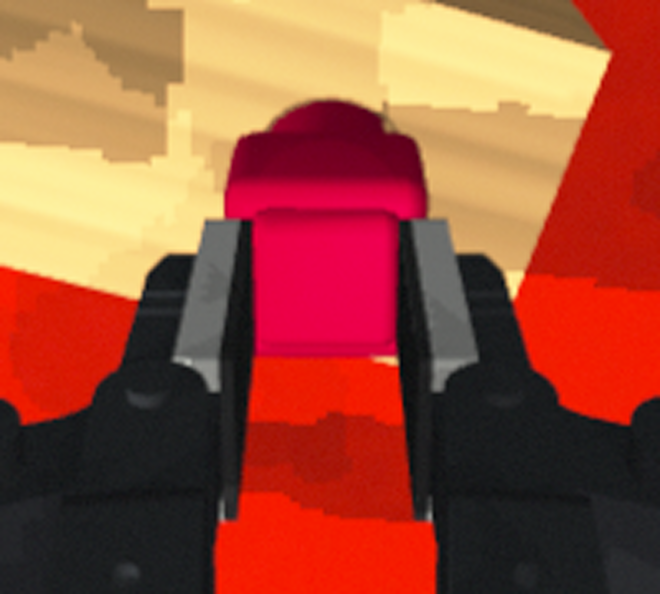

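View pics/s7z.png

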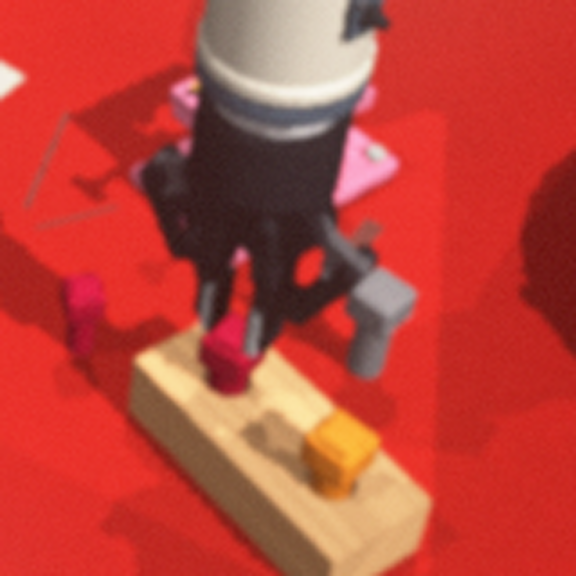

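```bash
python3 -m inch '[{"gripper":0.048,"tx":0,"ty":0,"tz":0,"spin":0},{"gripper":0.048,"tx":0,"ty":0,"tz":0,"spin":0},{"gripper":0.048,"tx":0,"ty":0,"tz":0,"spin":0},{"gripper":0.048,"tx":0,"ty":0,"tz":0.004,"spin":0},{"gripper":0.048,"tx":0,"ty":0,"tz":0.004,"spin":0},{"gripper":0.048,"tx":0,"ty":0,"tz":0.004,"spin":0},{"gripper":0.048,"tx":0,"ty":0,"tz":0,"spin":0},{"gripper":0.048,"tx":0,"ty":0,"tz":0,"spin":0}]' 40
python3 - <<'E'
from h import *
f=grab("wrist","w8"); s=sense();print(s["eef_pos"],s["opening"],s["contact_force"])
cv2.imwrite("pics/w8z.png",cv2.resize(f["pixels"][220:400,220:420,::-1],None,fx=3.3,fy=3.3,interpolation=cv2.INTER_CUBIC))
g=grab("scene","s8")
cv2.imwrite("pics/s8z.png",cv2.resize(g["pixels"][200:360,330:490,::-1],None,fx=3.6,fy=3.6,interpolation=cv2.INTER_CUBIC))
E
```

```text
clock: 6.7
eef_pos: [509.7, 239.3, 39.6]
tcp_rot: [3.141, 0.001, 0.035]
contact_force: [0.2, -0.5, 0.3]
opening: 0.563
[509.82397533 239.37920952  39.78287914] 0.5697849920231208 [-0.2689202  -0.3158868  -0.09674577]
```

View pics/w8z.png

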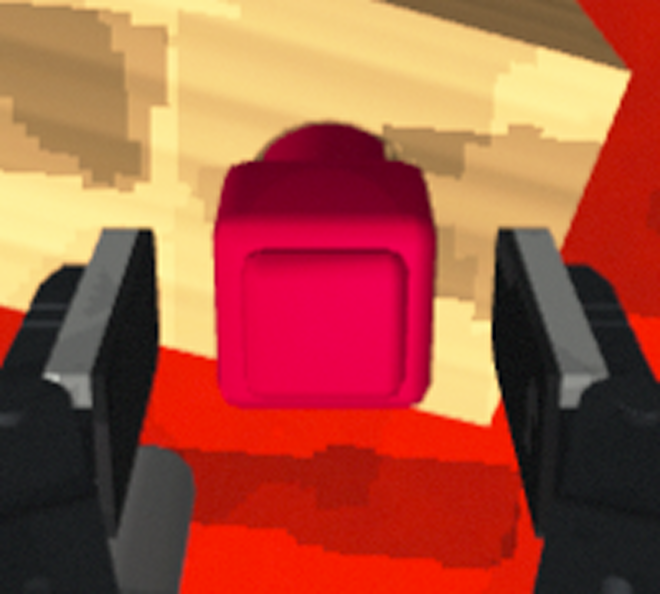

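View pics/s8z.png

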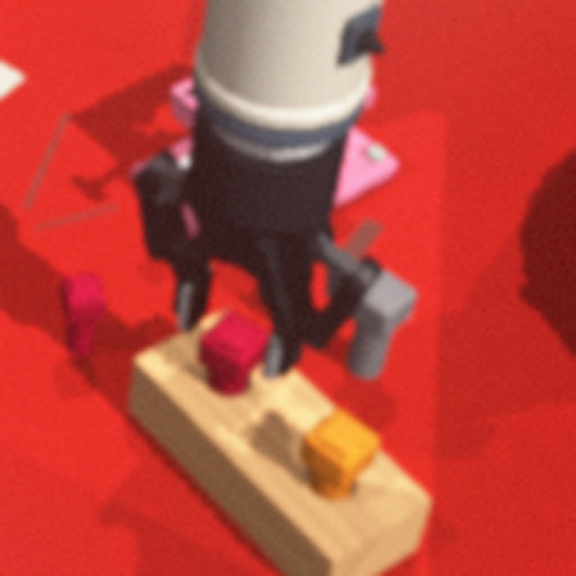

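```bash
python3 -m inch '[{"gripper":0.048,"tx":0,"ty":0,"tz":0.004,"spin":0},{"gripper":0.048,"tx":0,"ty":0,"tz":0.004,"spin":0},{"gripper":0.048,"tx":0,"ty":0,"tz":0.003,"spin":0},{"gripper":0.02,"tx":0,"ty":0,"tz":0,"spin":0},{"gripper":0.02,"tx":0,"ty":0,"tz":0,"spin":0},{"gripper":0.02,"tx":0,"ty":0,"tz":0,"spin":0},{"gripper":0.02,"tx":0,"ty":0,"tz":0,"spin":0},{"gripper":0.02,"tx":0,"ty":0,"tz":0,"spin":0}]' 40
python3 - <<'E'
from h import *
f=grab("wrist","w9"); s=sense();print(s["eef_pos"],s["opening"],s["contact_force"],s["wrist_torque"])
cv2.imwrite("pics/w9z.png",cv2.resize(f["pixels"][220:400,220:420,::-1],None,fx=3.3,fy=3.3,interpolation=cv2.INTER_CUBIC))
g=grab("scene","s9")
cv2.imwrite("pics/s9z.png",cv2.resize(g["pixels"][200:360,330:490,::-1],None,fx=3.6,fy=3.6,interpolation=cv2.INTER_CUBIC))
E
```

```text
clock: 7.6
eef_pos: [509.8, 239.4, 28.9]
tcp_rot: [3.142, 0.0, 0.035]
contact_force: [0.5, -1.0, -0.8]
opening: 0.345
[509.8416918  239.36552823  28.90022421] 0.3455525067113811 [ 0.40264103  0.76308141 -0.63697207] [0.02513283 0.02631646 0.04915659]
```

View pics/w9z.png

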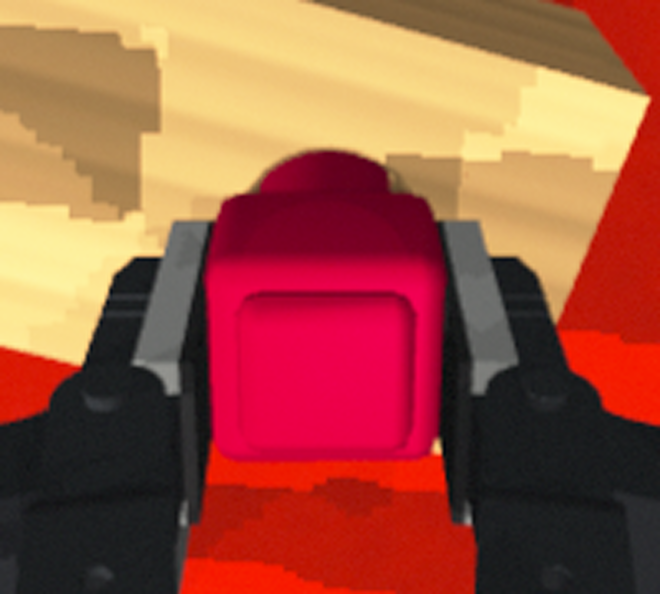

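View pics/s9z.png

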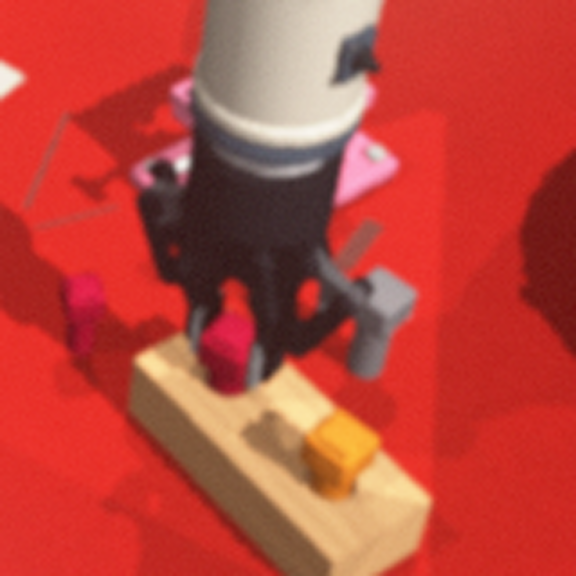

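```bash
python3 -m inch '[{"gripper":0.02,"tx":0,"ty":0,"tz":-0.005,"spin":0},{"gripper":0.02,"tx":0,"ty":0,"tz":-0.01,"spin":0},{"gripper":0.02,"tx":0,"ty":0,"tz":-0.01,"spin":0},{"gripper":0.02,"tx":0,"ty":0,"tz":-0.01,"spin":0},{"gripper":0.02,"tx":0,"ty":0,"tz":-0.02,"spin":0},{"gripper":0.02,"tx":0,"ty":0,"tz":-0.02,"spin":0},{"gripper":0.02,"tx":0,"ty":0,"tz":0,"spin":0},{"gripper":0.02,"tx":0,"ty":0,"tz":0,"spin":0}]' 60
python3 - <<'E'
from h import *
f=grab("wrist","w10"); s=sense();print(s["eef_pos"],s["tcp_rot"],s["opening"],s["contact_force"],s["clock"])
print(totool(s,[490-s["eef_pos"][0],-50-s["eef_pos"][1],0]))
E
```

```text
clock: 8.5
eef_pos: [510.1, 239.5, 104.5]
tcp_rot: [-3.141, -0.001, 0.035]
contact_force: [0.1, -0.5, -0.7]
opening: 0.335
[509.58418487 239.24645107 103.69667958] [3.14155971e+00 9.86359586e-05 3.47574638e-02] 0.33748645263162846 [-0.49787052  0.62088246 -1.25682523] 8.55
[-2.96238052e+01  2.88391192e+02  1.24224323e-02]
```

View pics/w10.png

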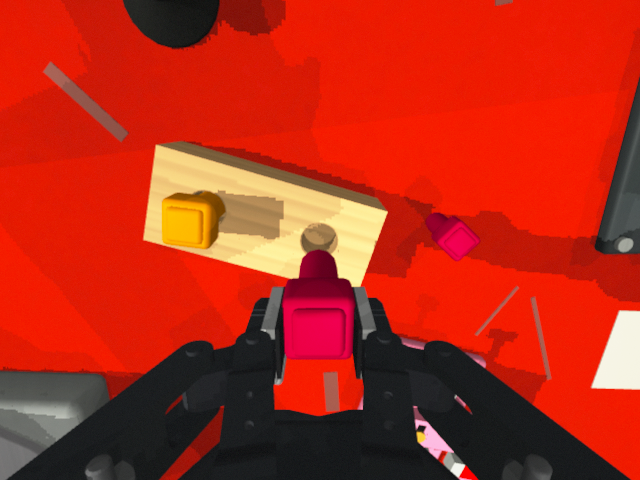

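```bash
python3 -m inch '[{"gripper":0.02,"tx":-0.01,"ty":0.03,"tz":0,"spin":0},{"gripper":0.02,"tx":-0.01,"ty":0.045,"tz":0,"spin":0},{"gripper":0.02,"tx":-0.01,"ty":0.045,"tz":0,"spin":0},{"gripper":0.02,"tx":0,"ty":0.045,"tz":0,"spin":0},{"gripper":0.02,"tx":0,"ty":0.045,"tz":0,"spin":0},{"gripper":0.02,"tx":0,"ty":0.045,"tz":0,"spin":0},{"gripper":0.02,"tx":0,"ty":0.033,"tz":0,"spin":0},{"gripper":0.02,"tx":0,"ty":0,"tz":0,"spin":0}]' 60
python3 -m inch '[{"gripper":0.02,"tx":0,"ty":0,"tz":0.01,"spin":0},{"gripper":0.02,"tx":0,"ty":0,"tz":0.01,"spin":0},{"gripper":0.02,"tx":0,"ty":0,"tz":0.01,"spin":0},{"gripper":0.02,"tx":0,"ty":0,"tz":0.008,"spin":0},{"gripper":0.02,"tx":0,"ty":0,"tz":0,"spin":-0.8},{"gripper":0.02,"tx":0,"ty":0,"tz":0,"spin":0},{"gripper":0.02,"tx":0,"ty":0,"tz":0,"spin":0},{"gripper":0.02,"tx":0,"ty":0,"tz":0,"spin":0}]' 60
python3 - <<'E'
from h import *
import pickle
f=grab("wrist","w11"); s=sense();print(s["eef_pos"],s["tcp_rot"],s["opening"],s["contact_force"],s["clock"])
pickle.dump(f,open("w11.pkl","wb"))
cv2.imwrite("pics/w11z.png",cv2.resize(f["pixels"][120:380,190:450,::-1],None,fx=2.3,fy=2.3,interpolation=cv2.INTER_CUBIC))
E
```

```text
clock: 9.35
eef_pos: [489.3, -52.8, 103.0]
tcp_rot: [3.141, 0.001, 0.031]
contact_force: [0.4, 0.3, -0.9]
opening: 0.336
clock: 10.15
eef_pos: [490.3, -49.5, 66.3]
tcp_rot: [3.141, -0.001, 0.049]
contact_force: [-0.5, 0.1, -2.7]
opening: 0.341
[490.22445465 -49.49544356  66.28637381] [ 3.14147173e+00 -7.71813633e-04  4.87692816e-02] 0.33741043095761747 [ 0.62212646  0.16815713 -0.60486251] 10.2
```

View pics/w11.png

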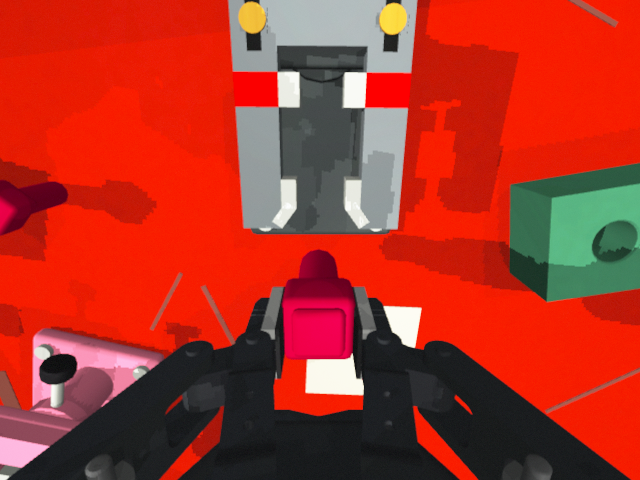

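View pics/w11z.png

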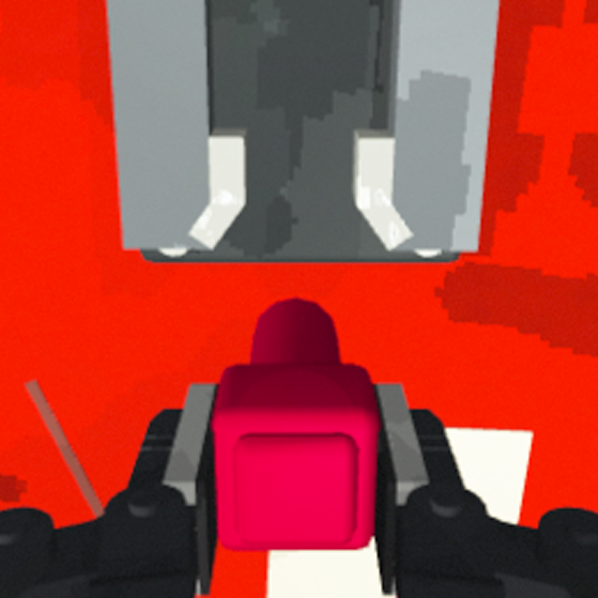

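```bash
python3 - <<'E'
from h import *
import pickle
f=pickle.load(open("w11.pkl","rb"))
im=f["pixels"].astype(float); g=im.min(2)
def edges(row,lo,hi,thr,ch):
    p=ch[row,lo:hi]; s=p>thr; out=[]
    for i in range(len(p)-1):
        if s[i]!=s[i+1]: out.append(round(lo+i+(thr-p[i])/(p[i+1]-p[i]),2))
    return out
for r in (184,190,196,202): print("go",r,edges(r,285,357,150,g))
for r in (78,84,90,96,102): print("nogo",r,edges(r,285,357,150,g))
for r in (80,90,150,170,190,200): print("plate?",r,edges(r,225,420,80,im[:,:,1]))
# plug: red table r high g~0 b~0; plug blue>?
for r in (258,262,266,270,274): print("plug",r,edges(r,295,345,160,im[:,:,0]),edges(r,295,345,20,im[:,:,2]))
for r in (330,335,340): print("head",r,edges(r,275,360,120,im[:,:,0]))
E
```

```text
go 184 [np.float64(295.88), np.float64(344.03)]
go 190 [np.float64(295.85), np.float64(344.08)]
go 196 [np.float64(295.86), np.float64(343.78)]
go 202 [np.float64(296.21), np.float64(343.58)]
nogo 78 [np.float64(299.15), np.float64(343.21)]
nogo 84 [np.float64(299.15), np.float64(343.16)]
nogo 90 [np.float64(299.44), np.float64(342.72)]
nogo 96 [np.float64(299.42), np.float64(342.66)]
nogo 102 [np.float64(299.28), np.float64(342.53)]
plate? 80 [np.float64(276.75), np.float64(305.8), np.float64(341.79), np.float64(366.39)]
plate? 90 [np.float64(277.09), np.float64(300.86), np.float64(301.67), np.float64(322.62), np.float64(341.08), np.float64(365.66)]
plate? 150 [np.float64(237.49), np.float64(279.9), np.float64(282.83), np.float64(301.12), np.float64(349.4), np.float64(351.4), np.float64(358.5), np.float64(404.45)]
plate? 170 [np.float64(238.82), np.float64(280.59), np.float64(283.78), np.float64(287.0), np.float64(287.0), np.float64(290.0), np.float64(291.5), np.float64(298.0), np.float64(298.0), np.float64(300.0), np.float64(300.0), np.float64(308.0), np.float64(308.0), np.float64(
[... 472 characters left out ...]
6.33), np.float64(308.0), np.float64(308.0), np.float64(311.0), np.float64(313.2), np.float64(399.83)]
plug 258 [np.float64(303.0), np.float64(333.53)] [np.float64(301.46), np.float64(334.0)]
plug 262 [np.float64(302.0), np.float64(334.92)] [np.float64(300.38), np.float64(335.09)]
plug 266 [np.float64(301.0), np.float64(335.89)] [np.float64(299.27), np.float64(336.17)]
plug 270 [np.float64(299.96), np.float64(336.48)] [np.float64(298.6), np.float64(336.75)]
plug 274 [np.float64(299.94), np.float64(337.1)] [np.float64(298.17), np.float64(337.38)]
head 330 [np.float64(283.19), np.float64(352.54)]
head 335 [np.float64(283.49), np.float64(352.31)]
head 340 [np.float64(283.7), np.float64(352.19)]
```

```bash
python3 -m inch '[{"gripper":0.02,"tx":0,"ty":0.0003,"tz":0,"spin":0.66},{"gripper":0.02,"tx":0.004,"ty":0,"tz":0,"spin":0},{"gripper":0.02,"tx":0.006,"ty":0,"tz":0,"spin":0},{"gripper":0.02,"tx":0.006,"ty":0,"tz":0,"spin":0},{"gripper":0.02,"tx":0.006,"ty":0,"tz":0,"spin":0},{"gripper":0.02,"tx":0.002,"ty":0,"tz":0,"spin":0},{"gripper":0.02,"tx":0,"ty":0,"tz":0,"spin":0},{"gripper":0.02,"tx":0,"ty":0,"tz":0,"spin":0}]' 60
cat > chk.py <<'E'
from h import *
import pickle,sys
n=sys.argv[1]
f=grab("wrist",n); s=sense();print(s["eef_pos"].round(2),s["tcp_rot"].round(4),s["opening"],s["contact_force"].round(2),s["wrist_torque"].round(3),s["clock"])
pickle.dump(f,open(n+".pkl","wb"))
cv2.imwrite(f"pics/{n}z.png",cv2.resize(f["pixels"][120:380,190:450,::-1],None,fx=2.3,fy=2.3,interpolation=cv2.INTER_CUBIC))
E
python3 chk.py w12
```

```text
clock: 11.0
eef_pos: [513.6, -48.9, 65.7]
tcp_rot: [-3.142, 0.001, 0.037]
contact_force: [0.5, -1.2, -0.6]
opening: 0.333
[513.57 -48.89  65.75] [-3.1416e+00  5.0000e-04  3.7300e-02] 0.33875111336710984 [-0.28 -0.35  0.45] [ 0.054 -0.045 -0.012] 11.05
```

View pics/w12z.png

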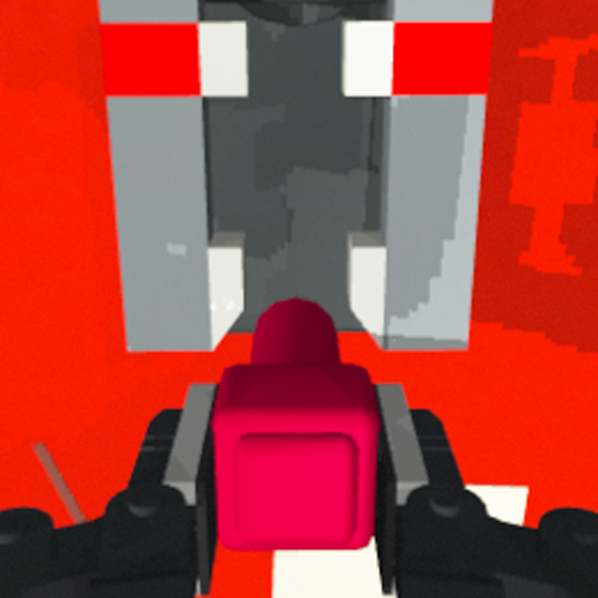

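```bash
cat > ed.py <<'E'
from h import *
import pickle,sys
n=sys.argv[1]; rg=[int(x) for x in sys.argv[2].split(",")]; rn=[int(x) for x in sys.argv[3].split(",")]
f=pickle.load(open(n+".pkl","rb")); im=f["pixels"].astype(float); g=im.min(2)
def edges(row,lo,hi,thr,ch):
    p=ch[row,lo:hi]; s=p>thr; out=[]
    for i in range(len(p)-1):
        if s[i]!=s[i+1]: out.append(float(lo+i+(thr-p[i])/(p[i+1]-p[i])))
    return out
def rep(t,rows,W):
    for r in rows:
        e=edges(r,287,354,150,g)
        if len(e)==2: a,b=e; print(t,r,round(a,2),round(b,2),"mm off",round(((a+b)/2-318.2)*W/(b-a),2))
        else: print(t,r,e)
rep("go",rg,23.6);rep("nogo",rn,19.6)
for r in (262,266,270):
    print("plug",r,edges(r,298,338,20,im[:,:,2]))
E
python3 ed.py w12 228,234,240,246,250 132,138,144,150,156
```

```text
go 228 294.65 341.55 mm off -0.05
go 234 294.85 341.31 mm off -0.06
go 240 295.25 341.27 mm off 0.03
go 246 295.45 341.27 mm off 0.08
go 250 295.46 341.52 mm off 0.15
nogo 132 296.59 338.91 mm off -0.21
nogo 138 296.6 338.89 mm off -0.21
nogo 144 296.89 338.91 mm off -0.14
nogo 150 296.86 338.57 mm off -0.23
nogo 156 297.23 338.56 mm off -0.14
plug 262 []
plug 266 [299.2692307692308, 336.2]
plug 270 [298.625]
```

```bash
python3 -m inch '[{"gripper":0.02,"tx":0.003,"ty":0,"tz":0,"spin":0},{"gripper":0.02,"tx":0.003,"ty":0,"tz":0,"spin":0},{"gripper":0.02,"tx":0.002,"ty":0,"tz":0,"spin":0},{"gripper":0.02,"tx":0.001,"ty":0,"tz":0,"spin":0},{"gripper":0.02,"tx":0.001,"ty":0,"tz":0,"spin":0},{"gripper":0.02,"tx":0.001,"ty":0,"tz":0,"spin":0},{"gripper":0.02,"tx":0.001,"ty":0,"tz":0,"spin":0},{"gripper":0.02,"tx":0.001,"ty":0,"tz":0,"spin":0}]' 60
python3 chk.py w13
```

```text
clock: 11.85
eef_pos: [526.9, -48.4, 65.9]
tcp_rot: [-3.142, 0.0, 0.037]
contact_force: [0.0, 0.1, -0.7]
opening: 0.338
[527.13 -48.42  65.89] [ 3.1416e+00 -2.0000e-04  3.7200e-02] 0.34155684655333624 [ 0.63  0.1  -1.5 ] [ 0.006  0.026 -0.005] 11.9
```

View pics/w13z.png

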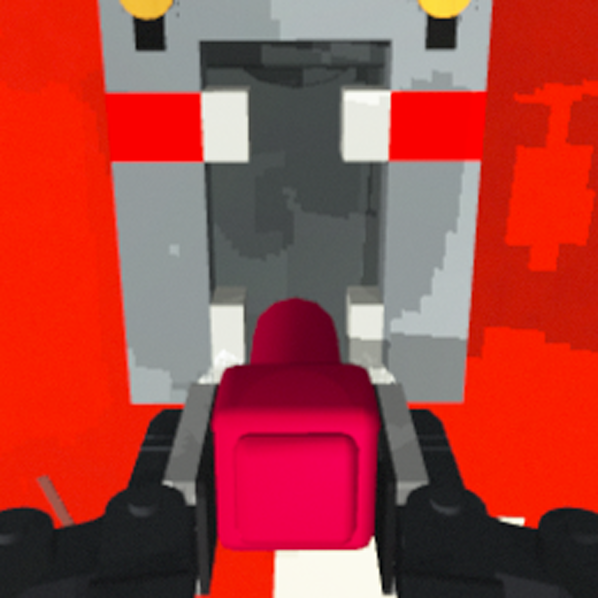

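```bash
python3 ed.py w13 250,256,262 162,168,174,180; python3 -m inch '[{"gripper":0.02,"tx":0.001,"ty":0,"tz":0,"spin":0},{"gripper":0.02,"tx":0.001,"ty":0,"tz":0,"spin":0},{"gripper":0.02,"tx":0.001,"ty":0,"tz":0,"spin":0},{"gripper":0.02,"tx":0.001,"ty":0,"tz":0,"spin":0},{"gripper":0.02,"tx":0.001,"ty":0,"tz":0,"spin":0},{"gripper":0.02,"tx":0.001,"ty":0,"tz":0,"spin":0},{"gripper":0.02,"tx":0.001,"ty":0,"tz":0,"spin":0},{"gripper":0.02,"tx":0.001,"ty":0,"tz":0,"spin":0}]' 60
python3 -c "
from rig import sense
s=sense();print(s['eef_pos'],s['contact_force'],s['wrist_torque'])"
```

```text
go 250 340.92 341.12 mm off 2585.14
go 256 295.43 340.64 mm off -0.09
go 262 295.58 340.62 mm off -0.05
nogo 162 297.22 338.41 mm off -0.18
nogo 168 297.23 338.33 mm off -0.2
nogo 174 297.42 338.35 mm off -0.15
nogo 180 297.42 338.2 mm off -0.19
plug 262 []
plug 266 []
plug 270 []
clock: 12.7
eef_pos: [535.0, -48.1, 65.9]
tcp_rot: [3.142, -0.0, 0.037]
contact_force: [-0.3, 0.7, -2.5]
opening: 0.339
[534.97188256 -48.12175295  65.881783  ] [-0.25244876  0.68540258 -2.50920667] [ 0.02997283  0.0037745  -0.01333311]
```

```bash
python3 -m inch '[{"gripper":0.02,"tx":0.001,"ty":0,"tz":0,"spin":0},{"gripper":0.02,"tx":0.001,"ty":0,"tz":0,"spin":0},{"gripper":0.02,"tx":0.001,"ty":0,"tz":0,"spin":0},{"gripper":0.02,"tx":0.001,"ty":0,"tz":0,"spin":0},{"gripper":0.02,"tx":0.001,"ty":0,"tz":0,"spin":0},{"gripper":0.02,"tx":0.001,"ty":0,"tz":0,"spin":0},{"gripper":0.02,"tx":0.001,"ty":0,"tz":0,"spin":0},{"gripper":0.02,"tx":0.001,"ty":0,"tz":0,"spin":0}]' 60
python3 chk.py w14
```

```text
clock: 13.5
eef_pos: [542.9, -47.8, 65.9]
tcp_rot: [3.142, 0.0, 0.037]
contact_force: [0.2, -0.4, -1.1]
opening: 0.337
[543.15 -47.82  65.9 ] [ 3.1416e+00 -2.0000e-04  3.7200e-02] 0.33781244368705 [ 0.6  -0.25 -1.09] [ 0.011  0.023 -0.053] 13.55
```

View pics/w14z.png

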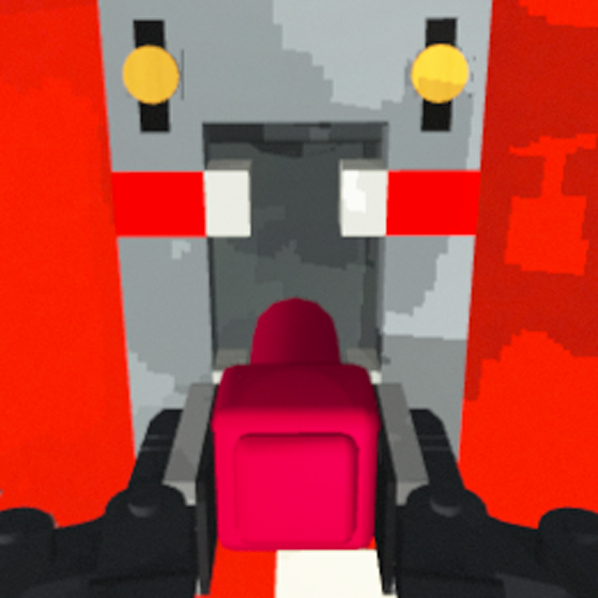

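```bash
python3 ed.py w14 276 196,202,208,214,220; python3 - <<'E'
from h import *
import pickle
f=pickle.load(open("w14.pkl","rb"))
print(onz(f,297,120+236.5/2.3,80),onz(f,338,120+236.5/2.3,80))
E
python3 -m inch '[{"gripper":0.02,"tx":0.002,"ty":-0.0001,"tz":0,"spin":0},{"gripper":0.02,"tx":0.002,"ty":0,"tz":0,"spin":0},{"gripper":0.02,"tx":0.002,"ty":0,"tz":0,"spin":0},{"gripper":0.02,"tx":0.002,"ty":0,"tz":0,"spin":0},{"gripper":0.02,"tx":0.002,"ty":0,"tz":0,"spin":0},{"gripper":0.02,"tx":0.002,"ty":0,"tz":0,"spin":0},{"gripper":0.02,"tx":0.002,"ty":0,"tz":0,"spin":0},{"gripper":0.02,"tx":0.002,"ty":0,"tz":0,"spin":0}]' 60
python3 chk.py w15
```

```text
go 276 []
nogo 196 297.72 337.54 mm off -0.28
nogo 202 297.89 337.48 mm off -0.25
nogo 208 298.25 337.48 mm off -0.17
nogo 214 298.26 337.47 mm off -0.17
nogo 220 298.43 337.88 mm off -0.02
plug 262 []
plug 266 []
plug 270 []
[577.71137342 -35.15899845] [578.4449231 -55.096181 ]
clock: 14.35
eef_pos: [559.0, -47.1, 65.9]
tcp_rot: [3.142, 0.0, 0.037]
contact_force: [-0.2, 0.6, -0.3]
opening: 0.342
[559.44 -47.11  65.96] [ 3.1416e+00 -5.0000e-04  3.7300e-02] 0.33370068289040483 [ 0.19  1.04 -1.06] [-0.009  0.04  -0.046] 14.4
```

View pics/w15z.png

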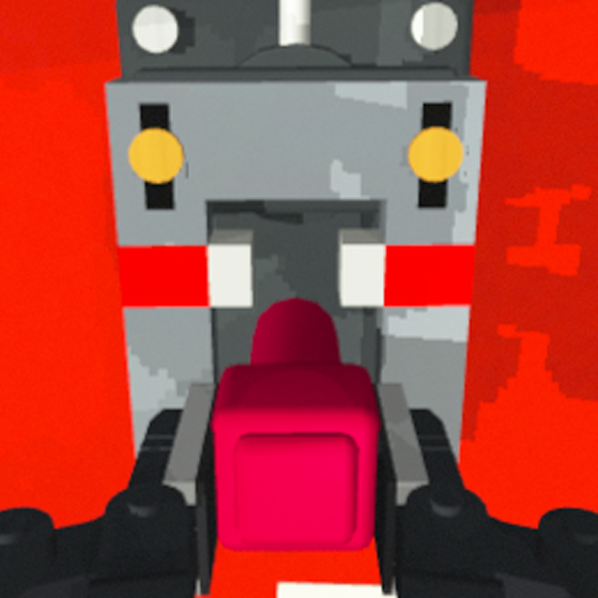

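```bash
python3 ed.py w15 276 228,234,240,246,250; python3 -m inch '[{"gripper":0.02,"tx":0.002,"ty":0,"tz":0,"spin":0},{"gripper":0.02,"tx":0.002,"ty":0,"tz":0,"spin":0},{"gripper":0.02,"tx":0.001,"ty":0,"tz":0,"spin":0},{"gripper":0.02,"tx":0.001,"ty":0,"tz":0,"spin":0},{"gripper":0.02,"tx":0.001,"ty":0,"tz":0,"spin":0},{"gripper":0.02,"tx":0.001,"ty":0,"tz":0,"spin":0},{"gripper":0.02,"tx":0.0005,"ty":0,"tz":0,"spin":0},{"gripper":0.02,"tx":0.0005,"ty":0,"tz":0,"spin":0}]' 60
python3 chk.py w16
```

```text
go 276 []
nogo 228 298.62 337.4 mm off -0.1
nogo 234 298.63 337.27 mm off -0.13
nogo 240 298.92 337.11 mm off -0.09
nogo 246 299.15 337.19 mm off -0.01
nogo 250 299.3 337.59 mm off 0.12
plug 262 []
plug 266 []
plug 270 []
clock: 15.2
eef_pos: [567.9, -46.8, 65.9]
tcp_rot: [-3.142, 0.0, 0.037]
contact_force: [0.5, 0.4, -1.4]
opening: 0.336
[567.98 -46.78  65.93] [ 3.1416e+00 -1.0000e-04  3.7300e-02] 0.33886270386780215 [-0.11  0.7  -2.1 ] [-0.063 -0.018  0.007] 15.25
```

View pics/w16z.png

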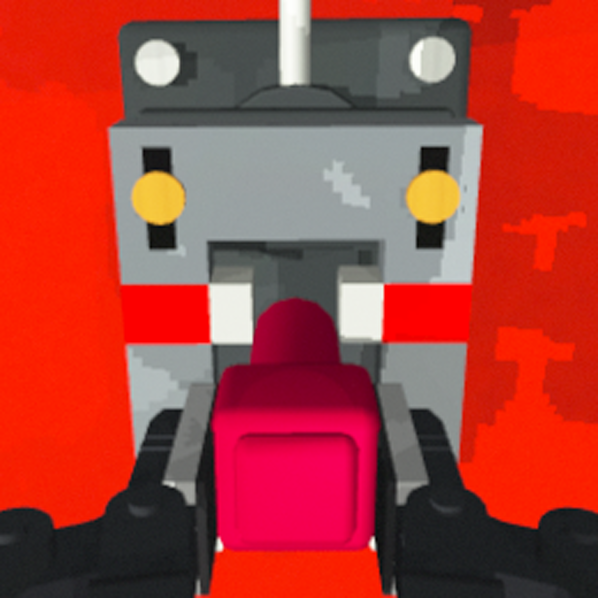

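```bash
cat > q.py <<'E'
from rig import sense
s=sense();print(s['eef_pos'].round(2),s['contact_force'].round(2),s['wrist_torque'].round(3))
E
python3 -m inch '[{"gripper":0.02,"tx":0.0002,"ty":0,"tz":0,"spin":0},{"gripper":0.02,"tx":0.0002,"ty":0,"tz":0,"spin":0},{"gripper":0.02,"tx":0.0002,"ty":0,"tz":0,"spin":0},{"gripper":0.02,"tx":0.0001,"ty":0,"tz":0,"spin":0},{"gripper":0.02,"tx":0.0001,"ty":0,"tz":0,"spin":0},{"gripper":0.02,"tx":0.0001,"ty":0,"tz":0,"spin":0},{"gripper":0.02,"tx":0.0001,"ty":0,"tz":0,"spin":0},{"gripper":0.02,"tx":0,"ty":0,"tz":0,"spin":0}]' 60; python3 q.py
```

```text
clock: 16.05
eef_pos: [568.9, -46.8, 65.9]
tcp_rot: [-3.142, -0.0, 0.037]
contact_force: [-0.1, -0.0, -1.6]
opening: 0.343
[568.87 -46.75  65.89] [-0.08 -0.02 -1.61] [ 0.003 -0.016 -0.006]
```

```bash
python3 -m inch '[{"gripper":0.02,"tx":0.0002,"ty":0,"tz":0,"spin":0},{"gripper":0.02,"tx":0.0002,"ty":0,"tz":0,"spin":0},{"gripper":0.02,"tx":0.0001,"ty":0,"tz":0,"spin":0},{"gripper":0.02,"tx":0.0001,"ty":0,"tz":0,"spin":0},{"gripper":0.02,"tx":0.0001,"ty":0,"tz":0,"spin":0},{"gripper":0.02,"tx":0.0001,"ty":0,"tz":0,"spin":0},{"gripper":0.02,"tx":0,"ty":0,"tz":0,"spin":0},{"gripper":0.02,"tx":0,"ty":0,"tz":0,"spin":0}]' 60; python3 q.py
```

```text
clock: 16.85
eef_pos: [569.7, -46.7, 65.9]
tcp_rot: [-3.142, -0.0, 0.037]
contact_force: [-0.1, -0.7, -1.2]
opening: 0.338
[569.66 -46.72  65.9 ] [-0.12 -0.66 -1.2 ] [-0.036  0.014 -0.028]
```

```bash
python3 -m inch '[{"gripper":0.02,"tx":0.0002,"ty":0,"tz":0,"spin":0},{"gripper":0.02,"tx":0.0002,"ty":0,"tz":0,"spin":0},{"gripper":0.02,"tx":0.0001,"ty":0,"tz":0,"spin":0},{"gripper":0.02,"tx":0.0001,"ty":0,"tz":0,"spin":0},{"gripper":0.02,"tx":0.0001,"ty":0,"tz":0,"spin":0},{"gripper":0.02,"tx":0.0001,"ty":0,"tz":0,"spin":0},{"gripper":0.02,"tx":0,"ty":0,"tz":0,"spin":0},{"gripper":0.02,"tx":0,"ty":0,"tz":0,"spin":0}]' 60; python3 q.py
```

```text
clock: 17.65
eef_pos: [570.5, -46.7, 65.9]
tcp_rot: [-3.142, 0.0, 0.037]
contact_force: [-0.3, 0.2, -1.3]
opening: 0.334
[570.46 -46.68  65.87] [-0.3   0.17 -1.31] [ 0.009 -0.017  0.025]
```

```bash
python3 -m inch '[{"gripper":0.02,"tx":0.0001,"ty":0,"tz":0,"spin":0},{"gripper":0.02,"tx":0.0001,"ty":0,"tz":0,"spin":0},{"gripper":0.02,"tx":0.0001,"ty":0,"tz":0,"spin":0},{"gripper":0.02,"tx":0.0001,"ty":0,"tz":0,"spin":0},{"gripper":0.02,"tx":0.0001,"ty":0,"tz":0,"spin":0},{"gripper":0.02,"tx":0.0001,"ty":0,"tz":0,"spin":0},{"gripper":0.02,"tx":0,"ty":0,"tz":0,"spin":0},{"gripper":0.02,"tx":0,"ty":0,"tz":0,"spin":0}]' 60; python3 q.py
```

```text
clock: 18.45
eef_pos: [571.0, -46.7, 65.9]
tcp_rot: [-3.142, 0.0, 0.037]
contact_force: [-0.2, 1.5, -1.4]
opening: 0.337
[571.05 -46.66  65.89] [-0.2   1.49 -1.39] [ 0.036 -0.047  0.023]
```

```bash
python3 -m inch '[{"gripper":0.02,"tx":0.0001,"ty":0,"tz":0,"spin":0},{"gripper":0.02,"tx":0.0001,"ty":0,"tz":0,"spin":0},{"gripper":0.02,"tx":0.0001,"ty":0,"tz":0,"spin":0},{"gripper":0.02,"tx":0.0001,"ty":0,"tz":0,"spin":0},{"gripper":0.02,"tx":0.0001,"ty":0,"tz":0,"spin":0},{"gripper":0.02,"tx":0.0001,"ty":0,"tz":0,"spin":0},{"gripper":0.02,"tx":0,"ty":0,"tz":0,"spin":0},{"gripper":0.02,"tx":0,"ty":0,"tz":0,"spin":0}]' 60; python3 chk.py w17
```

```text
clock: 19.25
eef_pos: [571.6, -46.7, 65.9]
tcp_rot: [-3.142, 0.0, 0.037]
contact_force: [0.2, 0.8, -1.8]
opening: 0.342
[571.63 -46.63  65.87] [-3.1416e+00  1.0000e-04  3.7200e-02] 0.3428788167615524 [-0.81  0.   -0.75] [0.017 0.033 0.089] 19.3
```

View pics/w17z.png

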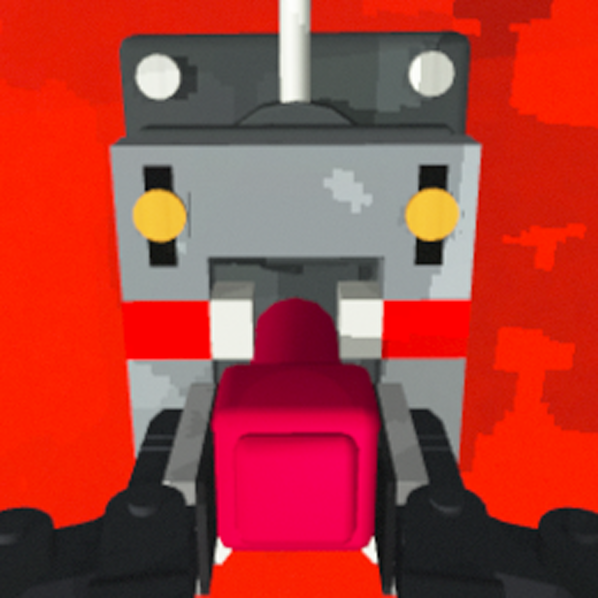

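```bash
python3 -m inch '[{"gripper":0.02,"tx":0.0001,"ty":0,"tz":0,"spin":0},{"gripper":0.02,"tx":0.0001,"ty":0,"tz":0,"spin":0},{"gripper":0.02,"tx":0.0001,"ty":0,"tz":0,"spin":0},{"gripper":0.02,"tx":0.0001,"ty":0,"tz":0,"spin":0},{"gripper":0.02,"tx":0.0001,"ty":0,"tz":0,"spin":0},{"gripper":0.02,"tx":0,"ty":0,"tz":0,"spin":0},{"gripper":0.02,"tx":0,"ty":0,"tz":0,"spin":0},{"gripper":0.02,"tx":0,"ty":0,"tz":0,"spin":0}]' 60; python3 q.py
```

```text
clock: 20.1
eef_pos: [572.1, -46.6, 65.9]
tcp_rot: [-3.142, -0.0, 0.037]
contact_force: [-0.9, 1.2, -1.2]
opening: 0.336
[572.15 -46.63  65.88] [-0.91  1.17 -1.21] [0.017 0.034 0.037]
```

```bash
python3 -m inch '[{"gripper":0.02,"tx":0.0001,"ty":0,"tz":0,"spin":0},{"gripper":0.02,"tx":0.0001,"ty":0,"tz":0,"spin":0},{"gripper":0.02,"tx":0.0001,"ty":0,"tz":0,"spin":0},{"gripper":0.02,"tx":0.0001,"ty":0,"tz":0,"spin":0},{"gripper":0.02,"tx":0,"ty":0,"tz":0,"spin":0},{"gripper":0.02,"tx":0,"ty":0,"tz":0,"spin":0},{"gripper":0.02,"tx":0,"ty":0,"tz":0,"spin":0},{"gripper":0.02,"tx":0,"ty":0,"tz":0,"spin":0}]' 60; python3 q.py
```

```text
clock: 20.9
eef_pos: [572.5, -46.6, 65.9]
tcp_rot: [-3.142, -0.0, 0.037]
contact_force: [-0.7, 0.1, -1.7]
opening: 0.339
[572.55 -46.61  65.89] [-0.69  0.14 -1.67] [ 0.023 -0.029 -0.024]
```

```bash
python3 -m inch '[{"gripper":0.02,"tx":0.0001,"ty":0,"tz":0,"spin":0},{"gripper":0.02,"tx":0.0001,"ty":0,"tz":0,"spin":0},{"gripper":0.02,"tx":0.0001,"ty":0,"tz":0,"spin":0},{"gripper":0.02,"tx":0.0001,"ty":0,"tz":0,"spin":0},{"gripper":0.02,"tx":0,"ty":0,"tz":0,"spin":0},{"gripper":0.02,"tx":0,"ty":0,"tz":0,"spin":0},{"gripper":0.02,"tx":0,"ty":0,"tz":0,"spin":0},{"gripper":0.02,"tx":0,"ty":0,"tz":0,"spin":0}]' 60; python3 q.py
```

```text
clock: 21.7
eef_pos: [572.9, -46.6, 65.9]
tcp_rot: [3.142, 0.0, 0.037]
contact_force: [-0.4, -1.2, -2.3]
opening: 0.336
[572.93 -46.59  65.86] [-0.43 -1.2  -2.32] [0.028 0.077 0.031]
```

```bash
python3 -m inch '[{"gripper":0.02,"tx":0.0001,"ty":0,"tz":0,"spin":0},{"gripper":0.02,"tx":0.0001,"ty":0,"tz":0,"spin":0},{"gripper":0.02,"tx":0.0001,"ty":0,"tz":0,"spin":0},{"gripper":0.02,"tx":0,"ty":0,"tz":0,"spin":0},{"gripper":0.02,"tx":0,"ty":0,"tz":0,"spin":0},{"gripper":0.02,"tx":0,"ty":0,"tz":0,"spin":0},{"gripper":0.02,"tx":0,"ty":0,"tz":0,"spin":0},{"gripper":0.02,"tx":0,"ty":0,"tz":0,"spin":0}]' 60; python3 q.py
```

```text
clock: 22.5
eef_pos: [573.2, -46.6, 65.9]
tcp_rot: [-3.142, 0.0, 0.037]
contact_force: [-0.8, 0.3, -1.6]
opening: 0.339
[573.19 -46.6   65.86] [-0.85  0.31 -1.63] [-0.095  0.174  0.033]
```

```bash
python3 -m inch '[{"gripper":0.02,"tx":0.0001,"ty":0,"tz":0,"spin":0},{"gripper":0.02,"tx":0.0001,"ty":0,"tz":0,"spin":0},{"gripper":0.02,"tx":0,"ty":0,"tz":0,"spin":0},{"gripper":0.02,"tx":0,"ty":0,"tz":0,"spin":0},{"gripper":0.02,"tx":0,"ty":0,"tz":0,"spin":0},{"gripper":0.02,"tx":0,"ty":0,"tz":0,"spin":0},{"gripper":0.02,"tx":0,"ty":0,"tz":0,"spin":0},{"gripper":0.02,"tx":0,"ty":0,"tz":0,"spin":0}]' 60; python3 q.py
```

```text
clock: 23.3
eef_pos: [573.4, -46.6, 65.8]
tcp_rot: [3.142, 0.0, 0.037]
contact_force: [-1.9, -0.4, -1.4]
opening: 0.332
[573.36 -46.62  65.85] [-1.92 -0.43 -1.42] [-0.221  0.272 -0.003]
```

```bash
python3 chk.py w18; python3 ed.py w18 276 250,255,260
```

```text
[573.4  -46.59  65.87] [-3.1416e+00  1.0000e-04  3.7200e-02] 0.33843502486543037 [-1.16 -1.16 -0.95] [-0.227  0.292  0.036] 23.35
go 276 299.45 338.29 mm off 0.41
nogo 250 []
nogo 255 299.32 336.62 mm off -0.12
nogo 260 299.3 336.54 mm off -0.15
plug 262 []
plug 266 []
plug 270 []
```

View pics/w18z.png

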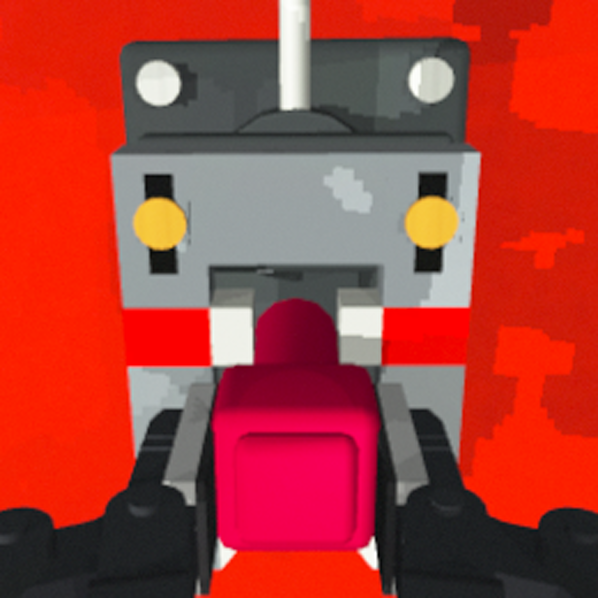

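```bash
python3 -m inch '[{"gripper":0.02,"tx":0,"ty":0.0001,"tz":0,"spin":0},{"gripper":0.02,"tx":0,"ty":0.0001,"tz":0,"spin":0},{"gripper":0.02,"tx":0,"ty":0.0001,"tz":0,"spin":0},{"gripper":0.02,"tx":0.0001,"ty":0,"tz":0,"spin":0},{"gripper":0.02,"tx":0.0001,"ty":0,"tz":0,"spin":0},{"gripper":0.02,"tx":0.0001,"ty":0,"tz":0,"spin":0},{"gripper":0.02,"tx":0,"ty":0,"tz":0,"spin":0},{"gripper":0.02,"tx":0,"ty":0,"tz":0,"spin":0}]' 60; python3 chk.py w19
```

```text
clock: 24.15
eef_pos: [573.6, -46.8, 65.8]
tcp_rot: [-3.142, 0.0, 0.037]
contact_force: [-2.3, -0.2, -1.5]
opening: 0.341
[573.64 -46.84  65.85] [-3.1415e+00  2.0000e-04  3.7200e-02] 0.33729811983277813 [-2.2   0.38 -1.32] [-0.001  0.338 -0.022] 24.2
```

```bash
python3 -m inch '[{"gripper":0.02,"tx":0.0001,"ty":0,"tz":0,"spin":0},{"gripper":0.02,"tx":0.0001,"ty":0,"tz":0,"spin":0},{"gripper":0.02,"tx":0.0001,"ty":0,"tz":0,"spin":0},{"gripper":0.02,"tx":0.0001,"ty":0,"tz":0,"spin":0},{"gripper":0.02,"tx":0,"ty":0,"tz":0,"spin":0},{"gripper":0.02,"tx":0,"ty":0,"tz":0,"spin":0},{"gripper":0.02,"tx":0,"ty":0,"tz":0,"spin":0},{"gripper":0.02,"tx":0,"ty":0,"tz":0,"spin":0}]' 60; python3 chk.py w20
```

```text
clock: 25.0
eef_pos: [573.9, -46.8, 65.8]
tcp_rot: [-3.142, 0.0, 0.037]
contact_force: [-3.4, 0.2, -1.4]
opening: 0.336
[573.92 -46.83  65.79] [-3.1415e+00  4.0000e-04  3.7200e-02] 0.33676949644010745 [-3.4   1.   -0.73] [ 0.067  0.756 -0.04 ] 25.05
```

```bash
python3 -m inch '[{"gripper":0.02,"tx":0.0001,"ty":0,"tz":0,"spin":0},{"gripper":0.02,"tx":0.0001,"ty":0,"tz":0,"spin":0},{"gripper":0.02,"tx":0.0001,"ty":0,"tz":0,"spin":0},{"gripper":0.02,"tx":0,"ty":0,"tz":0,"spin":0},{"gripper":0.02,"tx":0,"ty":0,"tz":0,"spin":0},{"gripper":0.02,"tx":0,"ty":0,"tz":0,"spin":0},{"gripper":0.02,"tx":0,"ty":0,"tz":0,"spin":0},{"gripper":0.02,"tx":0,"ty":0,"tz":0,"spin":0}]' 60; python3 chk.py w21; python3 ed.py w21 250 256,260,264
```

```text
clock: 25.85
eef_pos: [574.1, -46.8, 65.8]
tcp_rot: [-3.142, 0.001, 0.037]
contact_force: [-5.5, -0.6, 0.2]
opening: 0.336
[574.14 -46.81  65.78] [-3.1415e+00  6.0000e-04  3.7300e-02] 0.33821697865064865 [-4.47  0.18  0.44] [ 0.117  0.964 -0.036] 25.9
go 250 []
nogo 256 298.65 336.36 mm off -0.36
nogo 260 298.65 336.16 mm off -0.42
nogo 264 298.95 336.39 mm off -0.28
plug 262 []
plug 266 []
plug 270 []
```

View pics/w21z.png

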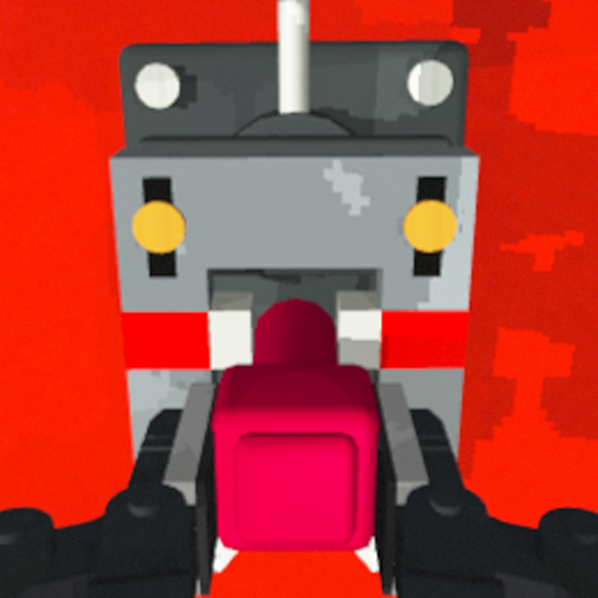

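```bash
python3 -m inch '[{"gripper":0.02,"tx":0,"ty":-0.0001,"tz":0,"spin":0},{"gripper":0.02,"tx":0,"ty":0,"tz":0,"spin":0},{"gripper":0.02,"tx":0,"ty":0,"tz":0,"spin":0},{"gripper":0.02,"tx":0,"ty":0,"tz":0,"spin":0},{"gripper":0.02,"tx":0,"ty":0,"tz":0,"spin":0},{"gripper":0.02,"tx":0,"ty":0,"tz":0,"spin":0},{"gripper":0.02,"tx":0,"ty":0,"tz":0,"spin":0},{"gripper":0.02,"tx":0,"ty":0,"tz":0,"spin":0}]' 60; python3 q.py
```

```text
clock: 26.7
eef_pos: [574.1, -46.8, 65.8]
tcp_rot: [3.142, 0.001, 0.037]
contact_force: [-4.8, -0.0, -0.7]
opening: 0.335
[574.15 -46.8   65.77] [-4.78 -0.02 -0.66] [-0.011  0.913  0.062]
```

```bash
python3 -m inch '[{"gripper":0.02,"tx":-0.0003,"ty":0,"tz":0,"spin":0},{"gripper":0.02,"tx":-0.0005,"ty":0,"tz":0,"spin":0},{"gripper":0.02,"tx":-0.0005,"ty":0,"tz":0,"spin":0},{"gripper":0.02,"tx":-0.001,"ty":0,"tz":0,"spin":0},{"gripper":0.02,"tx":-0.001,"ty":0,"tz":0,"spin":0},{"gripper":0.02,"tx":-0.001,"ty":0,"tz":0,"spin":0},{"gripper":0.02,"tx":-0.001,"ty":0,"tz":0,"spin":0},{"gripper":0.02,"tx":-0.001,"ty":0,"tz":0,"spin":0}]' 60; python3 q.py
python3 -m inch '[{"gripper":0.02,"tx":-0.001,"ty":0,"tz":0,"spin":0},{"gripper":0.02,"tx":-0.001,"ty":0,"tz":0,"spin":0},{"gripper":0.02,"tx":-0.001,"ty":0,"tz":0,"spin":0},{"gripper":0.02,"tx":-0.001,"ty":0,"tz":0,"spin":0},{"gripper":0.02,"tx":-0.001,"ty":0,"tz":0,"spin":0},{"gripper":0.02,"tx":-0.001,"ty":0,"tz":0,"spin":0},{"gripper":0.02,"tx":-0.001,"ty":0,"tz":0,"spin":0},{"gripper":0.02,"tx":0,"ty":0,"tz":0,"spin":0}]' 60; python3 chk.py w22
```

```text
clock: 27.5
eef_pos: [568.3, -47.0, 66.0]
tcp_rot: [3.142, -0.0, 0.037]
contact_force: [0.2, 0.3, 0.1]
opening: 0.337
[568.27 -47.01  65.99] [0.22 0.28 0.14] [-0.016 -0.023 -0.036]
clock: 28.3
eef_pos: [561.0, -47.2, 65.9]
tcp_rot: [-3.142, 0.0, 0.037]
contact_force: [0.3, 1.1, -1.6]
opening: 0.337
[561.14 -47.23  65.9 ] [-3.1416 -0.      0.0372] 0.339934055323299 [-0.23 -0.6  -1.61] [ 0.022 -0.013 -0.042] 28.35
```

View pics/w22z.png

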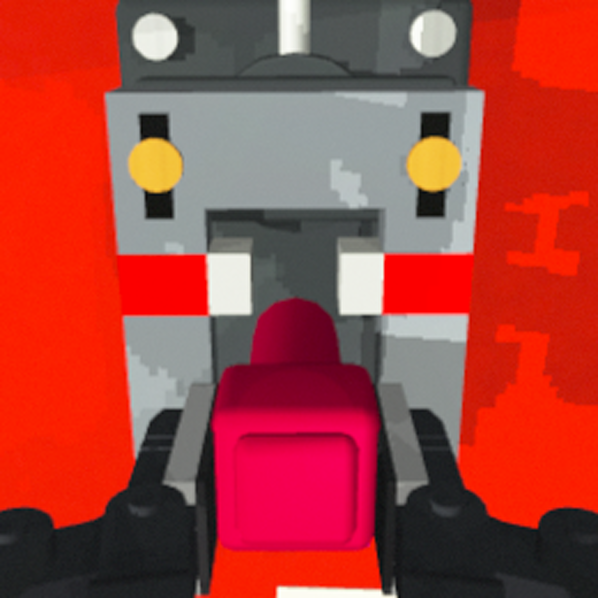

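```bash
python3 -m inch '[{"gripper":0.02,"tx":0,"ty":0,"tz":-0.005,"spin":0},{"gripper":0.02,"tx":0,"ty":0,"tz":-0.01,"spin":0},{"gripper":0.02,"tx":0,"ty":0,"tz":-0.01,"spin":0},{"gripper":0.02,"tx":0,"ty":0,"tz":-0.01,"spin":0},{"gripper":0.02,"tx":0,"ty":0,"tz":-0.015,"spin":0},{"gripper":0.02,"tx":0,"ty":0,"tz":0,"spin":0},{"gripper":0.02,"tx":-0.02,"ty":0.02,"tz":0,"spin":0},{"gripper":0.02,"tx":-0.02,"ty":0.03,"tz":0,"spin":0}]' 60
python3 -m inch '[{"gripper":0.02,"tx":-0.02,"ty":0.035,"tz":0,"spin":0},{"gripper":0.02,"tx":-0.02,"ty":0.035,"tz":0,"spin":0},{"gripper":0.02,"tx":-0.008,"ty":0.035,"tz":0,"spin":0},{"gripper":0.02,"tx":0,"ty":0.024,"tz":0,"spin":0},{"gripper":0.02,"tx":0,"ty":0,"tz":0,"spin":0},{"gripper":0.02,"tx":0,"ty":0,"tz":0,"spin":0},{"gripper":0.02,"tx":0,"ty":0,"tz":0,"spin":0},{"gripper":0.02,"tx":0,"ty":0,"tz":0,"spin":0}]' 60;  python3 chk.py w23
```

```text
clock: 29.15
eef_pos: [522.9, -98.2, 115.9]
tcp_rot: [-3.141, -0.0, 0.039]
contact_force: [-0.1, -1.0, -2.0]
opening: 0.338
clock: 29.95
eef_pos: [479.9, -228.4, 115.8]
tcp_rot: [-3.141, 0.0, 0.038]
contact_force: [0.2, 0.6, -1.6]
opening: 0.338
[ 479.97 -228.47  115.81] [-3.1414e+00  2.0000e-04  3.8400e-02] 0.34168005420163317 [-0.32  0.93 -1.33] [-0.007  0.037  0.01 ] 30.0
```

View pics/w23.png

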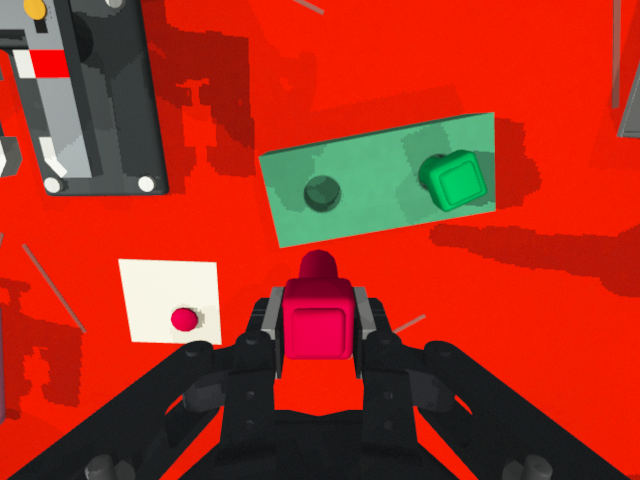

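View pics/w23z.png

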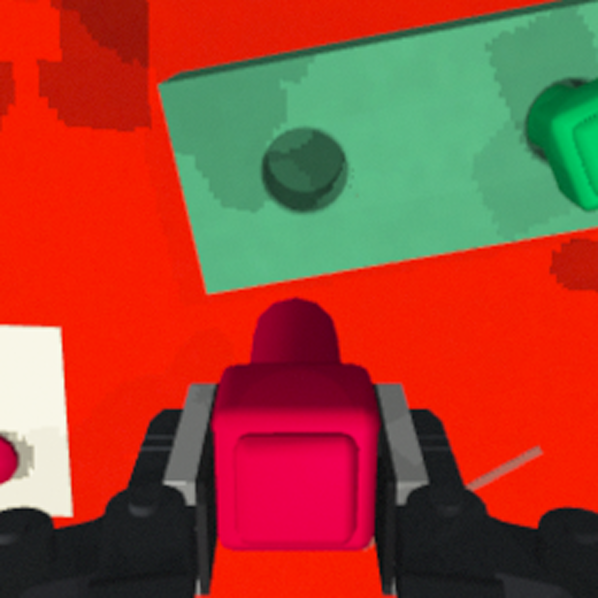

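```bash
python3 - <<'E'
from h import *
import pickle
f=pickle.load(open("w23.pkl","rb")); s=sense()
h=onz(f,190+305/2.3,120+170/2.3,45); print("hole",h)
im=cv2.imread("pics/w10.png"); cv2.imwrite("pics/w10z.png",cv2.resize(im[200:280,270:370],None,fx=6,fy=6,interpolation=cv2.INTER_CUBIC))
d=h-s["eef_pos"][:2]; print(d,totool(s,[d[0],d[1],0]))
E
```

```text
hole [ 511.55704937 -229.40479416]
[31.5844229  -0.93054664] [ 3.15253519e+01  2.14332409e+00 -5.78017062e-03]
```

View pics/w10z.png

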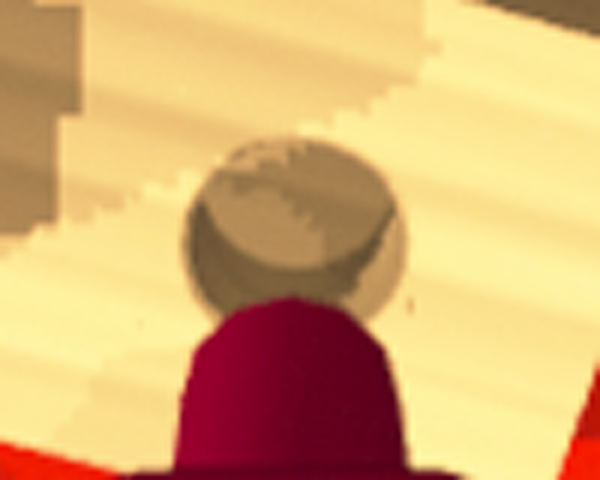

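```bash
python3 - <<'E'
from h import *
import pickle
f=pickle.load(open("w23.pkl","rb")); s=sense()
for v in (240,241,242):
  h=onz(f,319.3,v,45+s["eef_pos"][2]-104.0); d=h-s["eef_pos"][:2]; print(totool(s,[d[0],d[1],0]))
for n,w in (("stopper foot",0),):
  f2=proj(f,[*s["eef_pos"][:2],s["eef_pos"][2]-13.9]);print(f2)
E
```

```text
[ 8.07587332e-02 -2.86272817e-01  5.03480756e-05]
[-6.90895577e-01 -2.85739969e-01  1.79996118e-04]
[-1.46412757e+00 -2.85206031e-01  3.09909232e-04]
[[320.03097415 265.50991726]]
```

```bash
python3 -m inch '[{"gripper":0.02,"tx":0.015,"ty":0.002,"tz":0,"spin":0},{"gripper":0.02,"tx":0.0163,"ty":0.0009,"tz":0,"spin":0},{"gripper":0.02,"tx":0,"ty":0,"tz":0.015,"spin":0},{"gripper":0.02,"tx":0,"ty":0,"tz":0.015,"spin":0},{"gripper":0.02,"tx":0,"ty":0,"tz":0.012,"spin":0},{"gripper":0.02,"tx":0,"ty":0,"tz":0.007,"spin":0},{"gripper":0.02,"tx":0,"ty":0,"tz":0,"spin":0},{"gripper":0.02,"tx":0,"ty":0,"tz":0,"spin":0}]' 60
python3 chk.py w24;  python3 - <<'E'
from h import *
g=grab("scene","s24")
cv2.imwrite("pics/s24z.png",cv2.resize(g["pixels"][140:260,170:290,::-1],None,fx=5,fy=5,interpolation=cv2.INTER_CUBIC))
E
```

```text
clock: 30.8
eef_pos: [511.5, -231.1, 67.1]
tcp_rot: [3.141, -0.0, 0.037]
contact_force: [-1.1, 0.3, -1.0]
opening: 0.336
[ 511.68 -231.24   67.39] [ 3.1412e+00 -7.0000e-04  3.7400e-02] 0.34046061309895864 [-0.17  0.23 -1.09] [ 0.068  0.021 -0.04 ] 30.85
```

View pics/w24z.png

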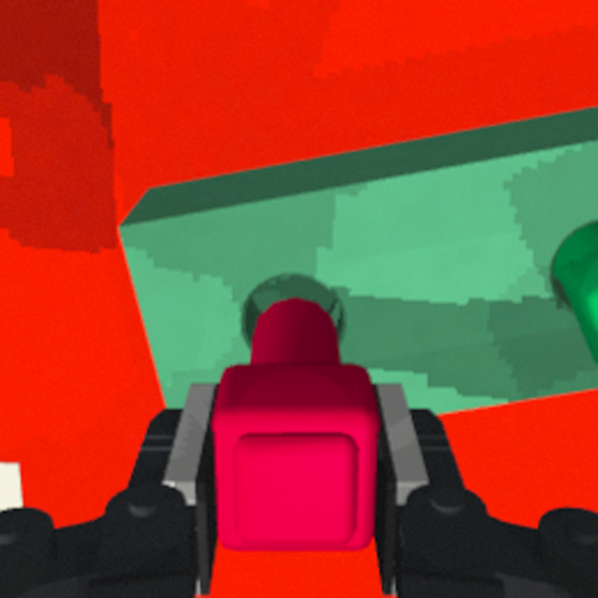

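View pics/s24z.png

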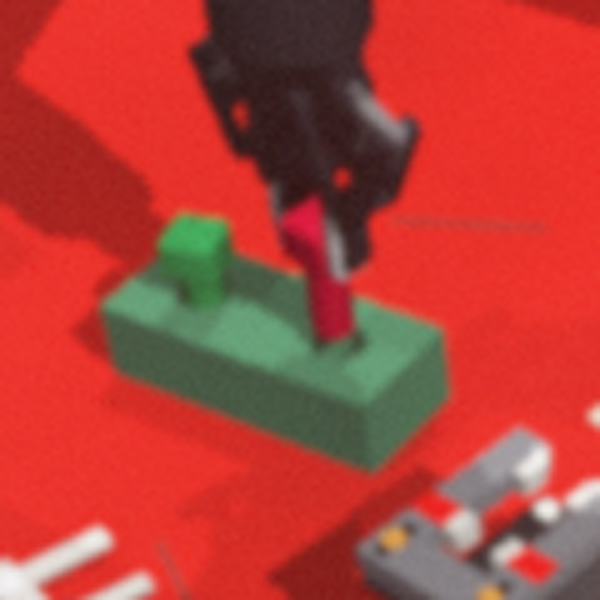

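```bash
python3 - <<'E'
from h import *
import pickle
f=pickle.load(open("w24.pkl","rb")); s=sense();p=s["eef_pos"];print(p)
u=190+293/2.3
print("hole far rim",onz(f,u,120+272/2.3,45), "-> centre x",onz(f,u,120+272/2.3,45)[0]-13.5)
print("rim w",onz(f,190+242/2.3,259.6,45)-onz(f,190+344/2.3,259.6,45))
print("plug front foot",onz(f,190+295/2.3,120+298/2.3,p[2]-13.9), "-> centre x",onz(f,190+295/2.3,120+298/2.3,p[2]-13.9)[0]-11)
E
```

```text
[ 511.71648604 -231.34403948   67.50809185]
hole far rim [ 525.87719848 -229.05527374] -> centre x 512.377198475498
rim w [-1.01462963 27.56442442]
plug front foot [ 521.87959709 -229.72612457] -> centre x 510.87959708634276
```

```bash
python3 -m inch '[{"gripper":0.02,"tx":0.0012,"ty":-0.0005,"tz":0,"spin":0},{"gripper":0.02,"tx":0,"ty":0,"tz":0.003,"spin":0},{"gripper":0.02,"tx":0,"ty":0,"tz":0.003,"spin":0},{"gripper":0.02,"tx":0,"ty":0,"tz":0.003,"spin":0},{"gripper":0.02,"tx":0,"ty":0,"tz":0.003,"spin":0},{"gripper":0.02,"tx":0,"ty":0,"tz":0.002,"spin":0},{"gripper":0.02,"tx":0,"ty":0,"tz":0.002,"spin":0},{"gripper":0.02,"tx":0,"ty":0,"tz":0,"spin":0}]' 60
python3 chk.py w25
```

```text
clock: 31.7
eef_pos: [512.3, -230.5, 50.5]
tcp_rot: [-3.141, 0.0, 0.037]
contact_force: [0.7, 0.2, -1.2]
opening: 0.339
[ 512.39 -230.56   50.74] [-3.1415e+00  2.0000e-04  3.7300e-02] 0.3377592896595706 [ 0.88  0.19 -1.1 ] [ 0.037  0.01  -0.002] 31.75
```

View pics/w25z.png

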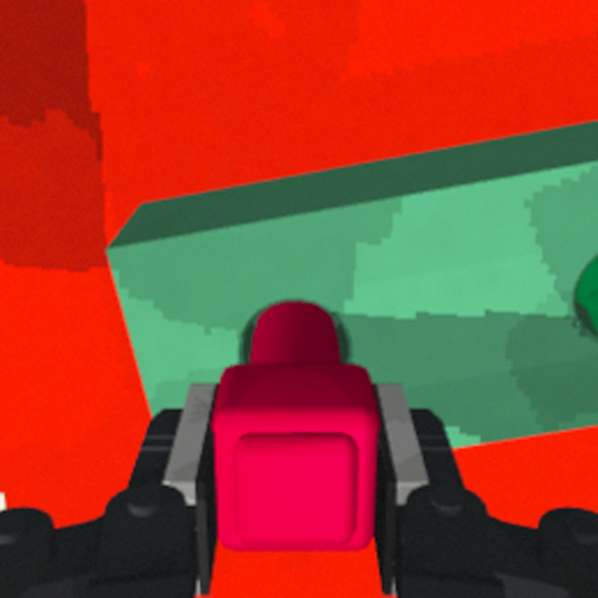

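```bash
python3 -m inch '[{"gripper":0.02,"tx":0,"ty":0,"tz":0.003,"spin":0},{"gripper":0.02,"tx":0,"ty":0,"tz":0.003,"spin":0},{"gripper":0.02,"tx":0,"ty":0,"tz":0.003,"spin":0},{"gripper":0.02,"tx":0,"ty":0,"tz":0.003,"spin":0},{"gripper":0.02,"tx":0,"ty":0,"tz":0.003,"spin":0},{"gripper":0.02,"tx":0,"ty":0,"tz":0.002,"spin":0},{"gripper":0.02,"tx":0,"ty":0,"tz":0.001,"spin":0},{"gripper":0.02,"tx":0,"ty":0,"tz":0,"spin":0}]' 60
python3 q.py
```

```text
clock: 32.55
eef_pos: [512.4, -230.6, 32.7]
tcp_rot: [-3.141, 0.0, 0.037]
contact_force: [-0.4, -0.5, -0.5]
opening: 0.341
[ 512.39 -230.55   32.74] [-0.44 -0.51 -0.48] [ 0.014  0.007 -0.009]
```

```bash
python3 -m inch '[{"gripper":0.02,"tx":0,"ty":0,"tz":0.001,"spin":0},{"gripper":0.02,"tx":0,"ty":0,"tz":0.001,"spin":0},{"gripper":0.02,"tx":0,"ty":0,"tz":0.0006,"spin":0},{"gripper":0.02,"tx":0,"ty":0,"tz":0.0005,"spin":0},{"gripper":0.02,"tx":0,"ty":0,"tz":0.0004,"spin":0},{"gripper":0.02,"tx":0,"ty":0,"tz":0,"spin":0},{"gripper":0.02,"tx":0,"ty":0,"tz":0,"spin":0},{"gripper":0.02,"tx":0,"ty":0,"tz":0,"spin":0}]' 60
python3 q.py
```

```text
clock: 33.35
eef_pos: [512.5, -230.6, 29.4]
tcp_rot: [-3.142, -0.0, 0.037]
contact_force: [-0.3, -1.5, -1.1]
opening: 0.335
[ 512.46 -230.58   29.38] [-0.27 -1.53 -1.09] [ 0.017 -0.002  0.001]
```

```bash
python3 -m inch '[{"gripper":0.02,"tx":0,"ty":0,"tz":0.0003,"spin":0},{"gripper":0.02,"tx":0,"ty":0,"tz":0.0002,"spin":0},{"gripper":0.02,"tx":0,"ty":0,"tz":0.0002,"spin":0},{"gripper":0.02,"tx":0,"ty":0,"tz":0.0002,"spin":0},{"gripper":0.02,"tx":0,"ty":0,"tz":0,"spin":0},{"gripper":0.02,"tx":0,"ty":0,"tz":0,"spin":0},{"gripper":0.02,"tx":0,"ty":0,"tz":0,"spin":0},{"gripper":0.02,"tx":0,"ty":0,"tz":0,"spin":0}]' 60
python3 chk.py w26
```

```text
clock: 34.15
eef_pos: [512.5, -230.6, 28.7]
tcp_rot: [3.142, -0.0, 0.037]
contact_force: [-1.2, 0.7, 5.2]
opening: 0.336
[ 512.55 -230.6    28.69] [ 3.1415e+00 -2.0000e-04  3.7200e-02] 0.33681189479310925 [-1.23  1.3   5.87] [0.205 0.259 0.012] 34.2
```

View pics/w26z.png

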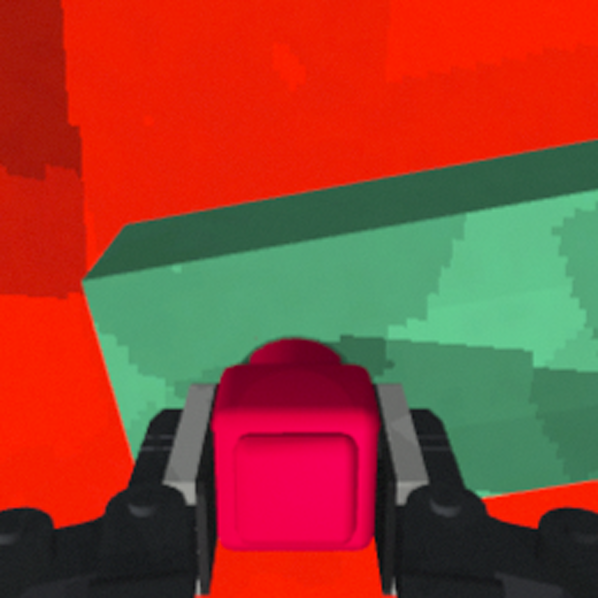

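```bash
python3 -m inch '[{"gripper":0.03,"tx":0,"ty":0,"tz":0,"spin":0},{"gripper":0.032,"tx":0,"ty":0,"tz":0,"spin":0},{"gripper":0.036,"tx":0,"ty":0,"tz":0,"spin":0},{"gripper":0.04,"tx":0,"ty":0,"tz":0,"spin":0},{"gripper":0.048,"tx":0,"ty":0,"tz":0,"spin":0},{"gripper":0.048,"tx":0,"ty":0,"tz":0,"spin":0},{"gripper":0.048,"tx":0,"ty":0,"tz":0,"spin":0},{"gripper":0.048,"tx":0,"ty":0,"tz":0,"spin":0}]' 20
python3 chk.py w27
```

```text
clock: 35.0
eef_pos: [512.5, -230.6, 28.5]
tcp_rot: [3.142, -0.0, 0.037]
contact_force: [-0.0, -0.5, 0.2]
opening: 0.564
[ 512.46 -230.6    28.48] [ 3.1416 -0.      0.0372] 0.5646374981097573 [ 0.31  0.46 -0.28] [0.006 0.045 0.006] 35.05
```

View pics/w27z.png

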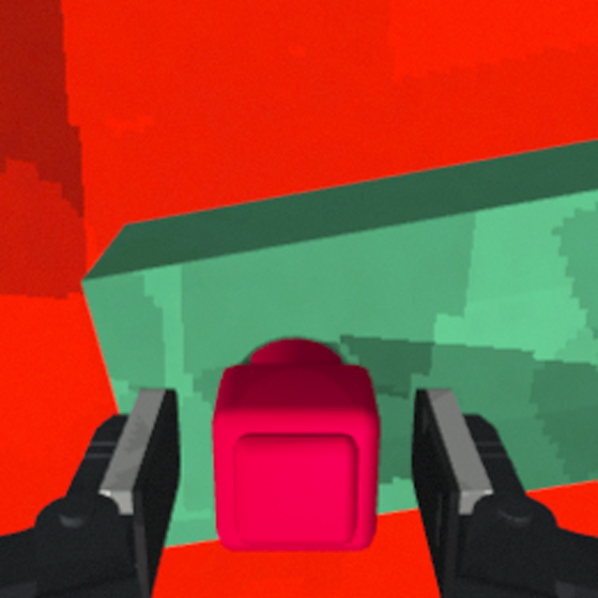

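Released cleanly; lift straight up and back.

```bash
python3 -m inch '[{"gripper":0.048,"tx":0,"ty":0,"tz":-0.01,"spin":0},{"gripper":0.048,"tx":0,"ty":0,"tz":-0.02,"spin":0},{"gripper":0.048,"tx":0,"ty":0,"tz":-0.03,"spin":0},{"gripper":0.048,"tx":0,"ty":0,"tz":-0.04,"spin":0},{"gripper":0.048,"tx":0,"ty":0,"tz":-0.04,"spin":0},{"gripper":0.048,"tx":-0.03,"ty":0,"tz":-0.02,"spin":0},{"gripper":0.048,"tx":-0.03,"ty":0,"tz":0,"spin":0},{"gripper":0.048,"tx":0,"ty":0,"tz":0,"spin":0}]' 20
python3 -m inch '[{"gripper":0.048,"tx":0,"ty":0,"tz":0,"spin":0},{"gripper":0.048,"tx":0,"ty":0,"tz":0,"spin":0},{"gripper":0.048,"tx":0,"ty":0,"tz":0,"spin":0},{"gripper":0.048,"tx":0,"ty":0,"tz":0,"spin":0},{"gripper":0.048,"tx":0,"ty":0,"tz":0,"spin":0},{"gripper":0.048,"tx":0,"ty":0,"tz":0,"spin":0},{"gripper":0.048,"tx":0,"ty":0,"tz":0,"spin":0},{"gripper":0.048,"tx":0,"ty":0,"tz":0,"spin":0}]' 20
python3 chk.py w28;python3 - <<'E'
from h import *
g=grab("scene","s28")
E
```

```text
clock: 35.85
eef_pos: [449.7, -232.6, 189.8]
tcp_rot: [3.141, 0.0, 0.036]
contact_force: [-0.5, -0.2, -0.2]
opening: 0.562
clock: 36.65
eef_pos: [452.5, -232.8, 188.4]
tcp_rot: [-3.142, 0.0, 0.037]
contact_force: [0.1, -0.3, -0.1]
opening: 0.562
[ 452.47 -232.8   188.45] [-3.1415e+00  1.0000e-04  3.7200e-02] 0.5558777783125032 [-0.44 -0.65 -0.19] [-0.019  0.021 -0.012] 36.7
```

View pics/w28.png

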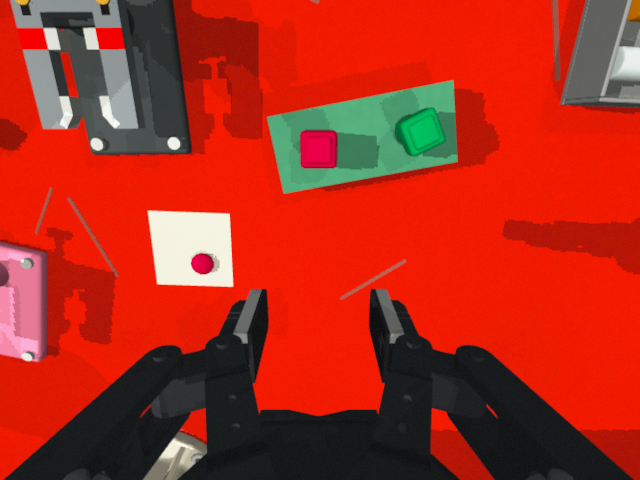

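View pics/s28.png

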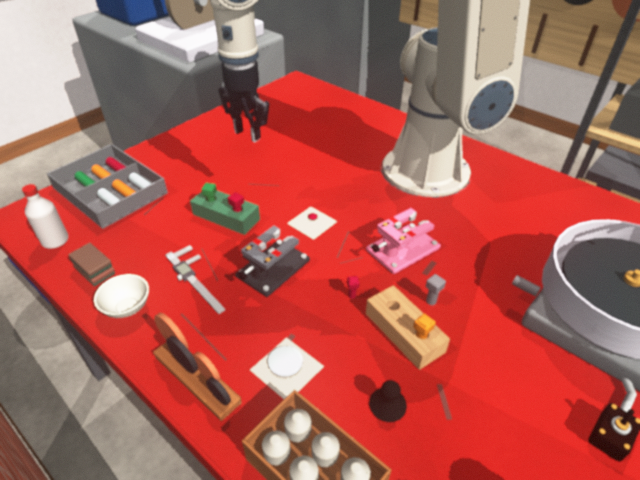

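```bash
python3 -c "
from rig import sign_off
print(sign_off())"
```

```text
the job is handed in; nothing more can be done
None
```

The cranberry stopper was gauged and now stands in the empty hole of the green block, and the job is handed in at 36.7 s of the 70 s allowed.

- **Go gap:** after lining up by the wrist camera, the plug slid through with no sign of contact; readings stayed within the sensor's noise of about 1 N.
- **No-go gap:** the left anvil touched first, at about 2 N. I shifted 0.3 mm sideways and pushed on. The last hold was over a second at about 4.5–5 N along the gauge axis, with almost no sideways force. That means both corners carried the load. I could not measure the two anvils separately; their share is worked out from the balanced force and moment. The highest force reading was about 5.5 N.
- **Setting down:** I backed off into the relief pocket, lifted the plug straight up out of it and lowered it into the hole. It met the floor at a measured tool height of 28.7 mm, against 28.9 mm when it stood in the pale block, so it is fully home. It was released there without a drop.
- **Last check:** the final pictures show the stopper upright beside the green one, the gripper clear, and nothing else visibly moved.

**What disagreed:** the fingertips sat about 30 mm farther back than the stated tool point. My first close therefore caught only the stopper's small top, pressing on it with about 7 N. I opened, went 25 mm lower and gripped the head properly before lifting; the stopper stayed in its hole throughout.

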